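# Run and store one tone on the audiometer

### The arm

A 7-joint arm with a two-finger parallel gripper is mounted at the origin on the work surface. World frame = base frame: x ahead of the robot, y to its left, z up, the work surface at z = 0. Lengths are in m, angles in degrees, forces in N, time in s.
With the tool pointing down it reaches from about 0.425 to 0.875 m from the base axis. Payload 4.7 kg.
Tool frame: the origin (TCP) lies on the centre line of the jaws, within the pads' length; the fingertips stand 11 mm ahead of it and the grasp point (between the pads) lies 8 mm behind it; z points along the fingers, y is the direction in which the jaws open and shut (so a half turn about z gives the same grasp; the last joint's range is limited). The gripper opens to 87 mm and grips with 3 to 60 N. Pads are 19 mm wide; open, the fingers measure 117 mm over their backs; the gripper's body (75 mm by 190 mm) begins 51 mm behind the grasp point.
Start: joints at [63.948, 18.392, -4.016, 83.108, 1.295, 78.541, -3.26], TCP at [0.294, -0.58, 0.234] pointing down, gripper open.
Joint ranges: [-163.93, 163.93], [-17.29, 119.83], [-79.2, 71.16], [3.27, 140.29], [-89.18, 269.18], [5.43, 117.66], [-154.24, 154.24]. Speed limits (degrees/s): [147.25, 147.25, 180, 180, 180, 180, 180].

### API

Orientations are given as [roll, pitch, yaw] about the fixed x, y, z axes, in that order (R = Rz(yaw) Ry(pitch) Rx(roll)).
In Python, from cell import env gives the robot as it stands.
- The arm moves only by the tool servo_tool, never from a script. Its argument "moves" is text: rows parted by semicolons, each of 7 numbers parted by spaces: the shift along the tool's x, y, z as a fraction of full scale, then the turn, a rotation vector about the tool's x, y, z as a fraction of full scale, then the gripper's target within -1 to 1 (shut at 1, half-way at 0, fully open at -1). A call has 1 to 20 rows; each row shifts and turns the pose as measured when the row begins, along the tool's axes as they then stand; what a row does not reach is not made up. Full scale, the value 1, is 1000 mm for a shift and 0.5 rad for a turn. A row lasts 1/12 s, in which the tool goes at most 41.7 mm and 7.16 degrees, less where a joint would pass 70% of its speed; a pose out of reach is approached as far as the arm can. A call with a number of a shift or a turn outside -1 to 1 is refused whole. A call with a gripper value outside its range is refused whole. The fingers move at their own pace and stop on an object; "squeeze" is the grip in N (left out, the last holds). Time passes only in rows, so rows that do not move let the fingers close. It gives the time, the measured TCP pose, the force and the opening at its end, in the units of the state.
- env.get_obs(): the state, without advancing time (a new reading comes with each control period).
- env.read_camera(name): name is "scene" or "top" or "wrist"; returns a dict with "img" (420x560x3 uint8, red, green, blue), "range_z" (420x560 float32, m along the optical axis (not along the pixel's ray), 0 where there is no reading), "mtx" (3x3 intrinsics, pixels), "T" (4x4, takes a point from camera to world coordinates); the wrist camera has in their place "hand_eye" (4x4, takes a point from camera to tool coordinates, whose origin is the TCP and whose axes are the flange's). Camera axes: x right, y up, looking along -z (the intrinsics and any distortion apply to the point x, -y, -z); pixel columns grow to the right and rows downward; lengths in m; the calibration is good to about 2 mm. A picture is of the moment at which its call begins: read the wrist's pose just before it.
- env.sign_off(): hands the job in, once; it reports no verdict.
The state is a dict: "time_s": time; "qpos": joint angles; "joint_velocities": joint speeds; "effort": joint torques, N m; "tool_pos": TCP position; "tool_rot": TCP orientation; "force": force on the tool from outside, world axes, zero at the start; "wrist_torque": the same for the moment, N m; "grip_width": finger opening in m.
Only numpy, scipy, OpenCV 4.12 (cv2) and the standard library are available. Lean on these libraries where they do the work, as an engineer would, in place of code of your own. Each camera call takes 0.05 s, during which the arm holds its last target.

### The job

Lift the spare headset off the audiometer's keys and lay it flat, without dropping it, near the middle of the grey foam pad. Then run one tone, one key at a time: press the red key (right ear), turn the right-hand dial clockwise until its white line points at the orange mark, hold the yellow bar fully down for at least one second and, after letting it up, press the green key (store). Press no other key, leave the left-hand dial as it stands and do not sound or store the tone with the dial off its mark; leave everything else on the desk where it is.

Things in the scene. Friction and masses are not known exactly. Their poses are not given: they have to be found in the camera images.
- mic_head (a point): 34 mm black foam ball of a fixed talk-over microphone, 317 mm above the desk over the screen; avoid it. Its 10 mm gooseneck rises at the audiometer's top rear edge, 120 mm left and 75 mm behind. Axes of the audiometer: x to its back, y left, z up. The audiometer (fixed white wedge, 330 deep, 380 wide, 176 high at the back) has its underside centre 70 mm in front of and 317 mm below the ball.
- headset_band (a point): middle of the padded top of the headset's band: a straight bar 42 mm long along y, 10 mm thick along x, 20 mm wide along z; grip it here, fingers closing along x. At the start its lower edge rests on the audiometer's grey display plate, which stands 8 mm proud of the panel from 186 mm up the slope. Axes as headset_mid.
- headset_mid (a point): centre of the loose, stiff 200 g headset: U-shaped band (legs 164 mm apart, 8 x 20 mm section) and two 62 mm round cups. x points from the cups (axis at x = -70 mm) to the band's top (x = +85 mm), y along the cups' axis (cups at 56 to 94 mm either side), z out of its plane. Laid level, its centre is 22 mm above the surface and z leans 7.6 degrees, the band end being lower.
- pad_top (a point): centre of the top face of the fixed grey foam pad, 220 x 220 x 15 mm, on the desk left or right of the audiometer; z up. On the other side stands a black case of ear tips, 200 x 160 x 48 mm.
- red_key_top (a point): centre of the top of the red 18 x 18 mm spring key (front row, leftmost). x points up the slope of the panel, y left along it, z straight out of it (28 degrees from vertical, leaning to the robot); press along -z. The top is 6 mm proud of the panel, 2 mm when down. Keys stand in 2 rows, 48 mm apart, and 4 columns, 47 mm apart; the panel starts 110 mm down the slope, 35 mm above the desk.
- red_key (a joint): travel of the red key in m: 0 up, 0.004 fully down (beyond 0.0025 counts as pressed); starts to move at 1.5 N, needs 4.5 N to be fully down, springs back.
- tone_bar_top (a point): centre of the top of the yellow spring bar, 18 mm up the slope x 44 mm wide, alone at the front middle of the panel. Axes and height as for the red key.
- tone_bar (a joint): travel of the yellow bar: values and forces as for the red key.
- green_key_top (a point): centre of the top of the green 18 x 18 mm spring key (rear row, rightmost). Axes and height as for the red key.
- green_key (a joint): travel of the green key: values and forces as for the red key.
- level_dial_grip (a point): right-hand dial: black round knob, 38 mm in diameter, its top 23 mm above the panel, white line on top. The point is on its axis 12 mm above the panel; z is the axis, straight out of the panel, x the way the white line points. Keys begin 60 mm from the axis; nothing else stands within 45 mm of it.
- level_dial (a joint): angle of the right-hand dial in rad, growing clockwise as seen looking down on the panel; 0 when the white line points up the slope at the orange mark. Starts 0.45 to 1.3 rad short of it. Scale dots every 15 degrees (5 dB); on its mark means within half a step, 0.13 rad. Friction 0.03 N m; stays where it is left.
- freq_dial_line (a point): end of the white line on top of the left-hand dial, 18 mm from its axis; the knob is the same as the right-hand one, at the panel's other side. Leave it.
- sanitizer: clear pump bottle with a blue label, 60 mm across, 177 mm tall, beside the audiometer's rear corner; origin at the centre of its underside, z up. Leave it.
- tumbler: clear plastic tumbler, 68 mm across, 120 mm tall, beside the other rear corner; origin at the centre of its underside, z up. Leave it.
- stapler: black stapler, 135 x 36 x 48 mm, on the right, behind the side place; origin at the centre of its underside, z up. Leave it.
- otoscope: black and steel hand otoscope lying in front of the audiometer on the left, 190 mm long, 36 mm high; origin at the centre of its underside, z up. Leave it.
- tuning_fork: aluminium tuning fork lying in front on the right, 175 mm long, 10 mm high; origin at the centre of its underside, z up. Leave it.
- blue_key (a joint): travel of a blue key (front row), same kind as the red one: leave it.
- white_key_a (a joint): travel of a white key (front row), same kind as the red one: leave it.
- white_key_b (a joint): travel of a white key (front row), same kind as the red one: leave it.
- white_key_c (a joint): travel of a white key (rear row), same kind as the red one: leave it.
- grey_key_a (a joint): travel of a grey key (rear row), same kind as the red one: leave it.
- grey_key_b (a joint): travel of a grey key (rear row), same kind as the red one: leave it.

How it is judged:
By the outcome, as a careful person would: the job done as asked, in the order asked, and still so for the second after the job is handed in, with the robot touching nothing.
It also fails if it takes over 72 s, if anything falls off the work surface, if the arm or the gripper's body presses on something with over 40 N, if the wrist force passes 120 N, or if a joint passes its speed limit or range.

## Working session

There is one attempt and no reset: what is moved stays moved. The work goes in short steps, Python scripts to look and compute and a tool call to move; the robot and the scene stay as the last step left them, time stands still between calls to the robot, and variables do not carry over. Pictures are saved under pics/ and viewed, and the job is handed in when it is done.

Besides the shell and the picture viewer there is one more tool, called after ">>>" as name(argument=value, ...), one argument or row to a line, values as JSON. servo_tool: Moves the arm, as the interface text tells. Its arguments: {"type":"object","properties":{"moves":{"type":"string"},"squeeze":{"type":"number"}},"required":["moves"]}

```bash
ls; mkdir -p pics
cat > h.py <<'E'
import numpy as np, cv2
from cell import env
from scipy.spatial.transform import Rotation as R
E
python3 - <<'E'
from h import *
o=env.get_obs(); print(o)
for n in ("scene","top","wrist"):
    c=env.read_camera(n)
    cv2.imwrite(f"pics/{n}0.png",c["img"][:,:,::-1]); np.savez(f"{n}0.npz",**c)
    print(n,{k:(v if k!="img" and k!="range_z" else v.shape) for k,v in c.items()})
E
```

```text
pics
{'time_s': 0.0, 'qpos': array([63.94892026, 18.43933484, -4.01502821, 83.17137609,  1.29525771,
       78.54076234, -3.25842551]), 'joint_velocities': array([-0.08360478,  0.0743433 ,  0.02008748, -0.04797203, -0.05858291,
        0.02339617, -0.04264264]), 'effort': array([-7.04417325e-04, -4.91290069e+01, -4.05025743e-01, -3.12526560e+01,
       -6.42490690e-02,  4.38588217e-02,  2.11541856e-04]), 'tool_pos': array([ 0.29338884, -0.57945389,  0.23248919]), 'tool_rot': array([-1.79893777e+02,  5.98181002e-03,  2.68619052e+01]), 'force': array([ 0.33710929, -0.33274825, -0.0327553 ]), 'wrist_torque': array([0.0129926 , 0.0245306 , 0.04076529]), 'grip_width': 0.08657894454022028}
scene {'img': (420, 560, 3), 'range_z': (420, 560), 'mtx': array([[460.47134996,   0.        , 283.43889794],
       [  0.        , 460.47134996, 213.44497846],
       [  0.        ,   0.        ,   1.        ]]), 'T': array([[-3.61900253e-01, -5.99167782e-01,  7.14161169e-01,
         1.40262294e+00],
       [ 9.32216431e-01, -2.33308761e-01,  2.76657815e-01,
         3.06604334e-01],
       [ 8.5560807
[... 484 characters left out ...]
476616],
       [ 0.01571191,  0.14808188,  0.98885029,  1.71496744],
       [ 0.        ,  0.        ,  0.        ,  1.        ]])}
wrist {'img': (420, 560, 3), 'range_z': (420, 560), 'mtx': array([[342.00599664,   0.        , 277.80570959],
       [  0.        , 342.00599664, 216.13933279],
       [  0.        ,   0.        ,   1.        ]]), 'hand_eye': array([[ 3.16989871e-04,  9.70001207e-01,  2.43099892e-01,
         6.70770292e-02],
       [ 9.99999753e-01, -1.55100830e-04, -6.85075582e-04,
        -3.37095817e-04],
       [-6.26819147e-04,  2.43100049e-01, -9.70001017e-01,
        -1.52085446e-01],
       [ 0.00000000e+00,  0.00000000e+00,  0.00000000e+00,
         1.00000000e+00]])}
```

View pics/scene0.png

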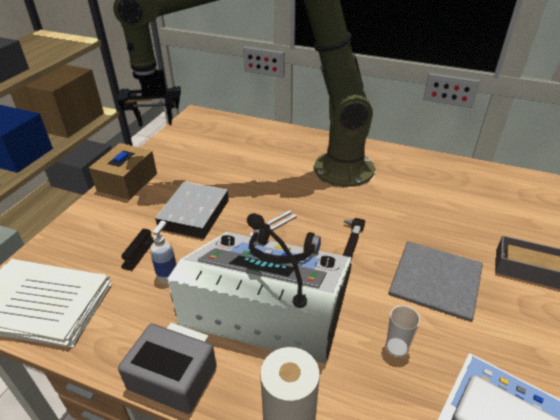

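View pics/top0.png

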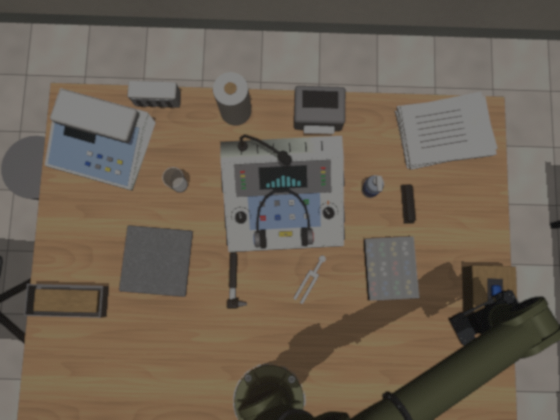

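View pics/wrist0.png

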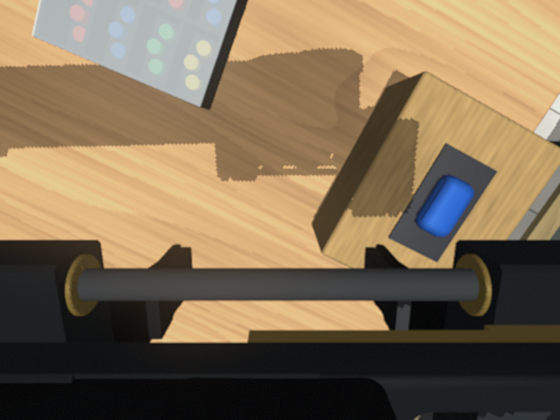

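```bash
cat >> h.py <<'E'
def K(c): 
    m=c["mtx"]; return m[0,0],m[1,1],m[0,2],m[1,2]
def ray(c,u,v,T=None):
    T=c["T"] if T is None else T
    fx,fy,cx,cy=K(c)
    d=T[:3,:3]@np.array([(u-cx)/fx,-(v-cy)/fy,-1.]); return T[:3,3],d
def plane(c,u,v,z,T=None):
    o,d=ray(c,u,v,T); return o+d*(z-o[2])/d[2]
def depth(c,u,v,T=None):
    o,d=ray(c,u,v,T); return o+d*float(c["range_z"][int(round(v)),int(round(u))])
def proj(c,p,T=None):
    T=c["T"] if T is None else T
    q=T[:3,:3].T@(np.asarray(p)-T[:3,3]); fx,fy,cx,cy=K(c); return np.array([cx+fx*q[0]/-q[2],cy-fy*q[1]/-q[2]])
def isect(c,u,v,n,p0,T=None):
    o,d=ray(c,u,v,T); return o+d*(n@(p0-o))/(n@d)
def crop(c,x0,x1,y0,y1,s,f):
    i=c["img"][y0:y1,x0:x1,::-1]; cv2.imwrite(f,cv2.resize(i,None,fx=s,fy=s,interpolation=cv2.INTER_CUBIC))
def wT(o,c):
    T=np.eye(4); T[:3,:3]=R.from_euler('xyz',o["tool_rot"],degrees=True).as_matrix(); T[:3,3]=o["tool_pos"]; return T@c["hand_eye"]
def load(f): return dict(np.load(f))
E
python3 - <<'E'
from h import *
c=load("top0.npz"); crop(c,205,360,120,260,5,"pics/topz.png")
s=load("scene0.npz"); crop(s,160,360,200,360,4,"pics/scz.png")
for n,u,v in [("pad",157,261),("padTL",127,227),("case",391,268),("table",200,300),("tabl2",450,240),("mic",285,158),("bandtop",283,189),("tumbler",180,185)]:
    print(n,depth(c,u,v).round(4))
E
```

```text
pad [0.4351 0.3813 0.0186]
padTL [0.5454 0.489  0.0146]
case [ 0.4318 -0.3853  0.0471]
table [0.3118 0.2364 0.0004]
tabl2 [ 0.5331 -0.5936  0.0067]
mic [ 0.7148 -0.0294  0.3277]
bandtop [ 0.6612 -0.0265  0.156 ]
tumbler [0.6737 0.302  0.11  ]
```

View pics/topz.png

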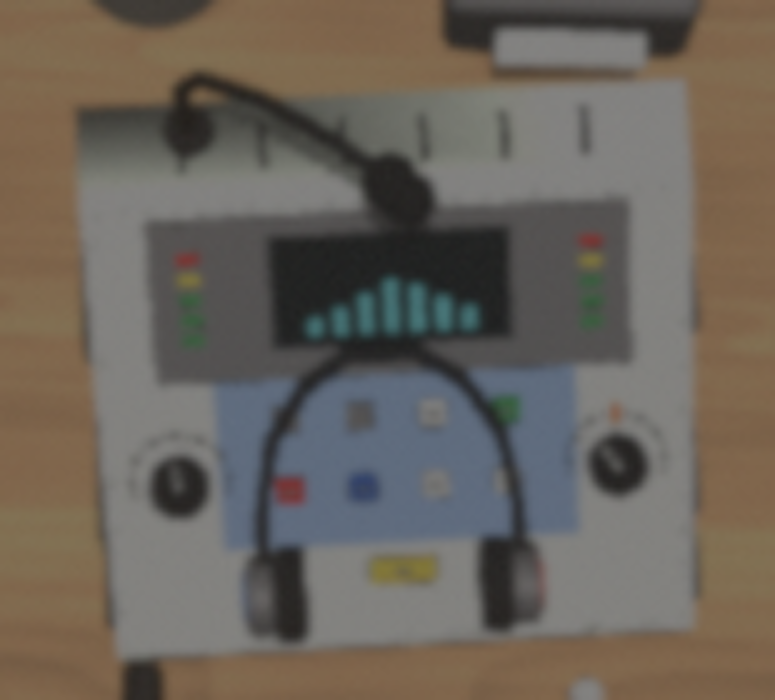

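View pics/scz.png

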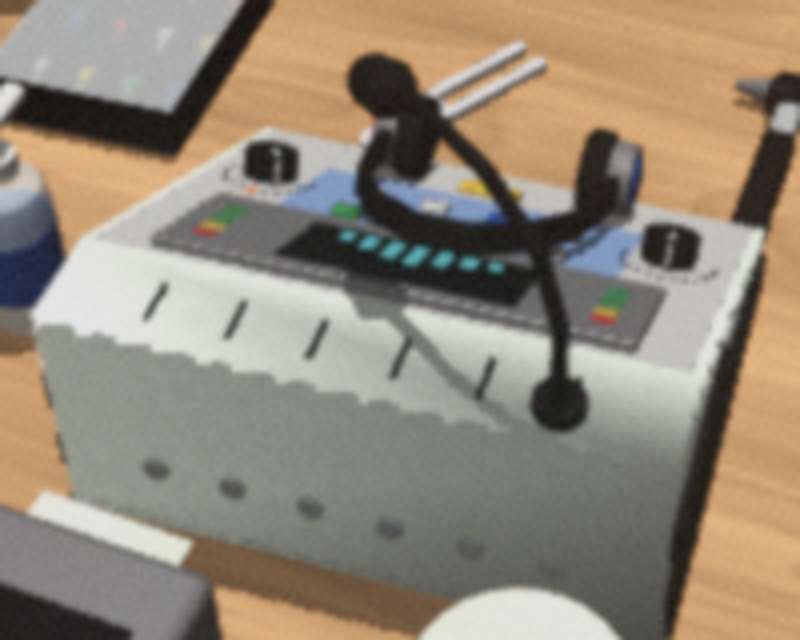

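```bash
cat > m1.py <<'E'
from h import *
c=load("top0.npz"); s=load("scene0.npz")
# plane: sample white/blue panel pixels
def pz(px,py): return 205+(px+.5)/5-.5,120+(py+.5)/5-.5
pts=[]
hsv=cv2.cvtColor(c["img"],cv2.COLOR_RGB2HSV).astype(int)
for v in range(196,250):
  for u in range(226,343):
    h,sa,va=hsv[v,u]
    if sa<40 and va>110: pts.append(depth(c,u,v))
pts=np.array(pts); 
A=np.c_[pts[:,:2],np.ones(len(pts))]
w=np.ones(len(pts),bool)
for _ in range(6):
    k,*_=np.linalg.lstsq(A[w],pts[w,2],rcond=None); r=pts[:,2]-A@k; w=abs(r)<0.004
n=np.array([-k[0],-k[1],1]);n/=np.linalg.norm(n)
print("plane",k,w.sum(),r[w].std(),"tilt",np.degrees(np.arccos(n[2])),"yaw",np.degrees(np.arctan2(-n[1],-n[0])))
def cen(c,box,f,off=0.006):
    x0,x1,y0,y1=box; hs=cv2.cvtColor(c["img"],cv2.COLOR_RGB2HSV).astype(int)[y0:y1,x0:x1]
    m=f(hs[...,0],hs[...,1],hs[...,2]); ys,xs=np.nonzero(m)
    return xs.mean()+x0,ys.mean()+y0,m.sum()
p0=np.array([0,0,k[2]])
def on(c,u,v,off): return isect(c,u,v,n,p0+n*off)
G=lambda h,s,v:(h>45)&(h<80)&(s>90)
Rd=lambda h,s,v:((h<8)|(h>172))&(s>90)
Ye=lambda h,s,v:(h>20)&(h<35)&(s>90)
Or=lambda h,s,v:(h>3)&(h<20)&(s>70)
Dk=lambda h,s,v:(v<60)
for name,box,f,off in [("green",(300,312,195,208),G,.006),("red",(257,268,212,224),Rd,.006),("yellow",(275,295,228,242),Ye,.006),("orange",(323,334,197,206),Or,0),("dialR",(318,340,204,222),Dk,.023),("dialL",(230,252,208,228),Dk,.023)]:
    u,v,N=cen(c,box,f); print(name,round(u,1),round(v,1),N,on(c,u,v,off).round(4))
E
python3 m1.py
```

```text
plane [ 0.37289304  0.03905844 -0.13265445] 871 0.002212424246561576 tilt 20.552681313111794 yaw 5.979604188207238
green 305.5 200.0 4 [ 0.6374 -0.0993  0.1075]
red 262.3 217.5 19 [0.5793 0.0372 0.0912]
yellow 285.4 233.5 47 [ 0.5323 -0.0384  0.0708]
orange 327.7 202.3 3 [ 0.6338 -0.1712  0.097 ]
dialR 328.6 213.0 64 [ 0.5976 -0.1738  0.108 ]
dialL 240.7 217.3 72 [0.5751 0.1048 0.1105]
```

Run:
```python
from h import *
c=load("top0.npz"); s=load("scene0.npz")
for u in (312,339):
  for v in range(140,256,6): print(u,v,c["img"][v,u],depth(c,u,v).round(4), float(c["range_z"][v,u]).__round__(4))
```

```text
312 140 [130 129 127] [ 0.8153 -0.1123  0.1755] 1.5927
312 146 [130 129 125] [ 0.7958 -0.1127  0.1763] 1.5891
312 152 [130 130 126] [ 0.7759 -0.1129  0.1786] 1.5838
312 158 [124 123 121] [ 0.7588 -0.1137  0.1712] 1.5887
312 164 [84 82 81] [ 0.7385 -0.1138  0.176 ] 1.5809
312 170 [84 82 82] [ 0.7223 -0.1148  0.1645] 1.5898
312 176 [83 82 80] [ 0.7056 -0.1158  0.1544] 1.5974
312 182 [83 81 81] [ 0.6885 -0.1167  0.1448] 1.6044
312 188 [82 81 80] [ 0.6712 -0.1176  0.1361] 1.6103
312 194 [ 90 101 117] [ 0.6535 -0.1185  0.1283] 1.6154
312 200 [ 95 107 125] [ 0.6375 -0.1199  0.1105] 1.6307
312 206 [ 95 108 126] [ 0.6194 -0.1208  0.1025] 1.636
312 212 [ 95 108 126] [ 0.6019 -0.1218  0.0906] 1.6451
312 218 [ 95 107 125] [ 0.5837 -0.1228  0.0817] 1.6512
312 224 [ 94 106 124] [ 0.5646 -0.1233  0.0786] 1.6515
312 230 [93 89 88] [ 0.5423 -0.1223  0.1023] 1.6247
312 236 [104  92  90] [ 0.5221 -0.1221  0.1113] 1.6128
312 242 [84 80 79] [ 0.5039 -0.1229  0.1042] 1.6171
312 248 [119  98  77] [ 0.4941 -0.1299 -0.0041] 1.7229
312 254 [127 102  76] [ 0.4733 -0.1297  0.0051] 1.7106
339 140 [130 129 127] 
[... 377 characters left out ...]
29 127] [ 0.6921 -0.202   0.1403] 1.6103
339 188 [131 130 128] [ 0.6761 -0.204   0.1244] 1.6237
339 194 [130 130 127] [ 0.6573 -0.2046  0.1214] 1.6239
339 200 [130 129 127] [ 0.6399 -0.2059  0.1112] 1.6314
339 206 [129 129 126] [ 0.622  -0.2072  0.1023] 1.6375
339 212 [127 126 124] [ 0.6044 -0.2087  0.0904] 1.6467
339 218 [131 130 127] [ 0.586  -0.2098  0.0834] 1.6509
339 224 [130 129 126] [ 0.5675 -0.2108  0.0759] 1.6555
339 230 [131 130 127] [ 0.5494 -0.2125  0.0635] 1.6652
339 236 [130 129 126] [ 0.5313 -0.2142  0.0501] 1.6758
339 242 [130 130 126] [ 0.5125 -0.2155  0.0411] 1.6819
339 248 [123  98  73] [ 0.4961 -0.2201  0.0025] 1.7176
339 254 [123  97  73] [ 0.4763 -0.2209 -0.0024] 1.7196
```

```bash
cat > m2.py <<'E'
from h import *
c=load("top0.npz")
hsv=cv2.cvtColor(c["img"],cv2.COLOR_RGB2HSV).astype(int)
P=[]
for u0,u1,v0,v1 in [(336,342,165,243),(228,234,230,246),(262,300,243,246),(270,298,206,212),(318,326,225,240),(268,295,222,227)]:
  for u in range(u0,u1):
    for v in range(v0,v1): P.append(depth(c,u,v))
P=np.array(P); P=P[P[:,2]<0.17]
def fit(yaw):
    a=np.radians(28); t=np.radians(yaw)
    x=np.array([np.cos(t)*np.cos(a),np.sin(t)*np.cos(a),np.sin(a)]); y=np.array([-np.sin(t),np.cos(t),0]); n=np.cross(x,y)
    return x,y,n
for yaw in (3,4,5,6):
    x,y,n=fit(yaw); d=P@n; m=np.median(d); w=abs(d-m)<.006; print(yaw,m,d[w].mean(),d[w].std(),w.sum())
A=np.c_[P[:,:2],np.ones(len(P))];w=np.ones(len(P),bool)
for _ in range(8):
    k,*_=np.linalg.lstsq(A[w],P[w,2],rcond=None); r=P[:,2]-A@k; w=abs(r)<0.005
nn=np.array([-k[0],-k[1],1]);nn/=np.linalg.norm(nn);print("free fit tilt",np.degrees(np.arccos(nn[2])),np.degrees(np.arctan2(-nn[1],-nn[0])),w.sum(),len(w))
E
python3 m2.py
```

```text
3 -0.1973224927067174 -0.1973432030179009 0.0029394253356398534 931
4 -0.1961979005200236 -0.19619927960559191 0.0028662500679645145 958
5 -0.1949863029048067 -0.19505240973485868 0.0028785375781550347 967
6 -0.19358619280977007 -0.19375788213387202 0.002972130751529456 956
free fit tilt 28.166410926539985 4.775387191935486 824 1097
```

```bash
cat > m3.py <<'E'
from h import *
from m2 import fit
c=load("top0.npz")
yaw=4.6; x,y,n=fit(yaw); d=-0.1955
def on(u,v,off): return isect(c,u,v,n,n*(d+off))
def cen(box,f):
    x0,x1,y0,y1=box; im=cv2.resize(c["img"][y0:y1,x0:x1],None,fx=4,fy=4,interpolation=cv2.INTER_CUBIC)
    hs=cv2.cvtColor(im,cv2.COLOR_RGB2HSV).astype(int); m=f(hs[...,0],hs[...,1],hs[...,2]); ys,xs=np.nonzero(m)
    return (xs.mean()+.5)/4-.5+x0,(ys.mean()+.5)/4-.5+y0,m.sum()
G=lambda h,s,v:(h>45)&(h<85)&(s>90)
Rd=lambda h,s,v:((h<8)|(h>172))&(s>70)
Ye=lambda h,s,v:(h>20)&(h<35)&(s>70)
Or=lambda h,s,v:(h>3)&(h<20)&(s>50)
Dk=lambda h,s,v:(v<60)
Bl=lambda h,s,v:(h>105)&(h<130)&(s>120)
F={}
for name,box,f,off in [("green",(300,312,195,208),G,.006),("red",(257,268,212,224),Rd,.006),("blue",(270,284,212,224),Bl,.006),("yellow",(275,295,228,242),Ye,.006),("orange",(323,334,197,206),Or,0),("dialR",(318,340,204,222),Dk,.023),("dialL",(230,252,208,228),Dk,.023)]:
    u,v,N=cen(box,f); F[name]=on(u,v,off)-off*n; print(name,round(u,1),round(v,1),N,F[name].round(4), "panel xy",(F[name]@x).round(4),(F[name]@y).round(4))
e=F["dialL"]-F["dialR"]; print("yaw",np.degrees(np.arctan2(-e[0],e[1])),np.linalg.norm(e))
# pad
hs=c["img"].astype(int)
m=((abs(hs[...,0]-hs[...,2])<14)&(hs[...,1]<75)).astype(np.uint8); m[:, :115]=0;m[:,200:]=0;m[:220]=0;m[305:]=0
cn=max(cv2.findContours(m,0,2)[0],key=cv2.contourArea); r=cv2.minAreaRect(cn); print(r)
q=np.array([plane(c,*p,0.015) for p in cv2.boxPoints(r)]); print(q.round(3),q.mean(0)); print([np.linalg.norm(q[i]-q[i-1]).round(4) for i in range(4)])
E
python3 m3.py|tail -22
```

```text
3 -0.1973224927067174 -0.1973432030179009 0.0029394253356398534 931
4 -0.1961979005200236 -0.19619927960559191 0.0028662500679645145 958
5 -0.1949863029048067 -0.19505240973485868 0.0028785375781550347 967
6 -0.19358619280977007 -0.19375788213387202 0.002972130751529456 956
free fit tilt 28.166410926539985 4.775387191935486 824 1097
green 305.9 200.2 77 [ 0.6378 -0.1     0.1123] panel xy 0.607 -0.1508
red 262.4 217.5 378 [0.5817 0.037  0.0885] panel xy 0.5561 -0.0098
blue 277.1 215.7 52 [ 0.5888 -0.01    0.0902] panel xy 0.5598 -0.0571
yellow 285.2 233.5 1007 [ 0.5356 -0.0376  0.0608] panel xy 0.4973 -0.0804
orange 327.6 202.2 113 [ 0.6326 -0.1702  0.1066] panel xy 0.5947 -0.2204
dialR 328.5 212.8 1094 [ 0.608  -0.172   0.0935] panel xy 0.5668 -0.2202
dialL 240.6 217.3 1148 [0.5854 0.1055 0.0934] panel xy 0.5665 0.0582
yaw 4.655275133836459 0.2784105293546014
((185.0, 291.0), (4.0, 0.0), -90.0)
[[0.333 0.284 0.015]
 [0.333 0.284 0.015]
 [0.346 0.285 0.015]
 [0.346 0.285 0.015]] [0.33991058 0.28461417 0.015     ]
[np.float64(0.013), np.float64(0.0), np.float64(0.013), np.float64(0.0)]
```

>>> servo_tool(
  moves="0 0 -0.018 0 0 -0.23 -1;0 0 -0.018 0 0 -0.23 -1;0 0 -0.018 0 0 -0.23 -1;0 0 -0.018 0 0 -0.23 -1;0 0 -0.018 0 0 -0.23 -1;0 0 -0.018 0 0 -0.23 -1;0 0 -0.018 0 0 -0.23 -1;0 0 -0.018 0 0 -0.23 -1;0 0 -0.018 0 0 -0.23 -1;0 0 -0.018 0 0 -0.23 -1",
  squeeze=50,
)

```text
time_s: 0.98
tool_pos: [0.292, -0.5771, 0.4092]
tool_rot: [-179.5, -1.2, 95.8]
force: [0.1, 0.3, -0.1]
grip_width: 0.0868
```

```bash
cat > band.py <<'E'
from h import *
a=np.radians(28);t=np.radians(4.6)
X=np.array([np.cos(t)*np.cos(a),np.sin(t)*np.cos(a),np.sin(a)]);Y=np.array([-np.sin(t),np.cos(t),0]);N=np.cross(X,Y);D=-0.1955
def pan(p,q,h): return X*p+Y*q+N*(D+h)   # panel coords -> world
def tool_R(tilt_deg,yaw=4.6):
    t=np.radians(yaw); b=np.radians(tilt_deg)
    hx=np.array([np.cos(t)*np.cos(b),np.sin(t)*np.cos(b),np.sin(b)]); y=np.array([-np.sin(t),np.cos(t),0])
    return np.c_[y,hx,np.cross(y,hx)]
def go(p,Rt,o=None):
    o=o or env.get_obs(); Rc=R.from_euler('xyz',o["tool_rot"],degrees=True).as_matrix()
    d=Rc.T@(np.asarray(p)-o["tool_pos"]); rv=R.from_matrix(Rc.T@Rt).as_rotvec()
    d2=Rt.T@(np.asarray(p)-o["tool_pos"])
    print("t",round(o["time_s"],2),"pos",o["tool_pos"].round(4),"rot",o["tool_rot"].round(2),"F",o["force"].round(2),"w",round(o["grip_width"],4))
    print(" shift tool mm",(d*1000).round(1)," turn frac",(rv/0.5).round(3)," shift in target axes mm",(d2*1000).round(1))
E
python3 - <<'E'
from band import *
T=load("top0.npz")
u,v=205+(390.5)/5-.5,120+352/5-.5
o,d=ray(T,u,v); h=0.023; pb=isect(T,u,v,N,N*(D+h)); print("band",pb,pb@X,pb@Y)
B=pan(pb@X,pb@Y,0.018); Rt=tool_R(23.2)
tgt=B-Rt[:,2]*0.11-Rt[:,1]*0.07; print(B,tgt,R.from_matrix(Rt).as_euler('xyz',degrees=True))
go(tgt,Rt)
u,v=205+398/5-.5,120+190/5-.5; print("mic",plane(T,u,v,.317))
S=load("scene0.npz"); print("mic scene",plane(S,160+382/4-.5,200+86/4-.5,.317))
E
```

```text
band [ 0.65899832 -0.02534427  0.15281788] 0.649935720886973 -0.07811358594465281
[ 0.66133812 -0.02515601  0.14840314] [ 0.55401186 -0.03379128  0.22193209] [156.8   0.   94.6]
t 0.98 pos [ 0.292  -0.5771  0.4092] rot [-179.5    -1.17   95.82] F [ 0.11  0.28 -0.14] w 0.0868
 shift tool mm [510.  317.5 194.9]  turn frac [-0.828 -0.049  0.034]  shift in target axes mm [520.6 206.3 292.2]
mic [ 0.71904389 -0.02689559  0.317     ]
mic scene [ 0.72275782 -0.02277528  0.317     ]
```

>>> servo_tool(
  moves="0.03 0 0 -0.2 0 0 -1;0.04 0 0 -0.2 0 0 -1;0.04 0 0 -0.2 0 0 -1;0.04 0 0 -0.2 0 0 -1;0.04 0 0 0 0 0 -1;0.04 0.008 0 0 0 0 -1;0.04 0.015 0 0 0 0 -1;0.04 0.015 0 0 0 0 -1;0.04 0.015 0 0 0 0 -1;0.038 0.015 0.015 0 0 0 -1;0.038 0.015 0.015 0 0 0 -1;0.038 0.015 0.015 0 0 0 -1;0.03 0.015 0.015 0 0 0 -1;0.03 0.015 0.025 0 0 0 -1;0 0.01 0.035 0 0 0 -1;0 0 0 0 0 0 -1",
)

```text
time_s: 2.32
tool_pos: [0.4534, -0.1383, 0.3396]
tool_rot: [158.6, -8.8, 96.6]
force: [-0.9, -0.3, -0.6]
grip_width: 0.087
```

```bash
cat >> band.py <<'E'
BT=np.array([0.554,-0.0338,0.2219])
E
python3 -c "
from band import *
go(BT,tool_R(23.2)); print(env.get_obs()['qpos'].round(1))"
```

```text
t 2.32 pos [ 0.4534 -0.1383  0.3396] rot [158.57  -8.8   96.64] F [-0.93 -0.34 -0.61] w 0.087
 shift tool mm [ 73.   56.6 162.3]  turn frac [-0.067 -0.311 -0.051]  shift in target axes mm [ 96.1  53.5 151. ]
[ 41.1 -15.3 -10.6 108.7 -23.2  75.   39.4]
```

>>> servo_tool(
  moves="0.015 0.02 0.015 0 -0.06 0 -1;0.02 0.02 0.015 0 -0.06 0 -1;0.02 0.015 0.025 -0.02 -0.06 0 -1;0.02 0 0.03 -0.02 -0.06 -0.03 -1;0.02 0 0.03 -0.02 -0.06 -0.02 -1;0 0 0.03 0 0 0 -1;0 0 0 0 0 0 -1",
)

```text
time_s: 2.9
tool_pos: [0.5532, -0.0256, 0.2345]
tool_rot: [156.6, 0.3, 94.5]
force: [-1.0, -0.4, -0.7]
grip_width: 0.0868
```

```bash
python3 -c "
from band import *
go(BT,tool_R(23.2)); o=env.get_obs();print(o['qpos'].round(1))
c=env.read_camera('wrist'); c['T']=wT(o,c); np.savez('w1.npz',**c); cv2.imwrite('pics/w1.png',c['img'][:,:,::-1])"
```

```text
t 2.9 pos [ 0.5532 -0.0256  0.2345] rot [156.61   0.28  94.49] F [-0.96 -0.44 -0.67] w 0.0868
 shift tool mm [-8.2 -4.8 11.7]  turn frac [0.006 0.011 0.   ]  shift in target axes mm [-8.3 -4.8 11.6]
[ 36.2 -10.  -31.1 115.5 -11.   50.3  14.2]
```

View pics/w1.png

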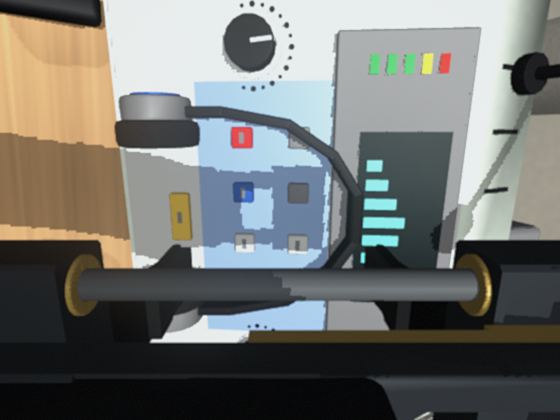

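Run:
```python
from band import *
c=load("w1.npz"); c={k:v for k,v in c.items()}
crop(c,100,460,60,280,2.2,"pics/w1z.png")
def q(u,v,h):
    p=isect(c,u,v,N,N*(D+h)); return (p@X).round(4),(p@Y).round(4),depth(c,u,v).round(4),(depth(c,u,v)@N-D).round(4)
for nm,u,v,h in [("red",242,138,.006),("blue",243,192,.006),("yellow",180,216,.006),("wh",244,242,.006),("grey",298,193,.006),("dialL",249,43,.023),("panel",150,80,0),("panel",300,60,0),("plateEdge",334,120,.008),("plate",345,80,.008),("bar",355,214,.028),("bar",356,205,.028),("cupTop",157,120,.03)]:
    print(nm,*q(u,v,h))
```

```text
red 0.5552 -0.0102 [0.5777 0.0363 0.0944] 0.0071
blue 0.5549 -0.0559 [ 0.5815 -0.0093  0.0932] 0.0061
yellow 0.4971 -0.0786 [ 0.5322 -0.0355  0.0683] 0.0081
wh 0.5546 -0.1016 [ 0.5852 -0.055   0.0924] 0.0053
grey 0.6025 -0.056 [ 0.6234 -0.006   0.1157] 0.0062
dialL 0.5652 0.0584 [0.5733 0.1045 0.1138] 0.0238
panel 0.4776 0.0367 [0.5088 0.0776 0.0525] 0.0009
panel 0.6024 0.0504 [0.6165 0.0997 0.1125] 0.0025
plateEdge 0.6305 0.0042 [0.6422 0.0559 0.1307] 0.0083
plate 0.6377 0.0341 [0.6463 0.0863 0.1338] 0.0079
bar 0.6484 -0.0681 [ 0.6543 -0.0156  0.1568] 0.0283
bar 0.6488 -0.0608 [ 0.6539 -0.0083  0.1572] 0.0286
cupTop 0.4937 0.0038 [0.5094 0.0442 0.1138] 0.056
```

View pics/w1z.png

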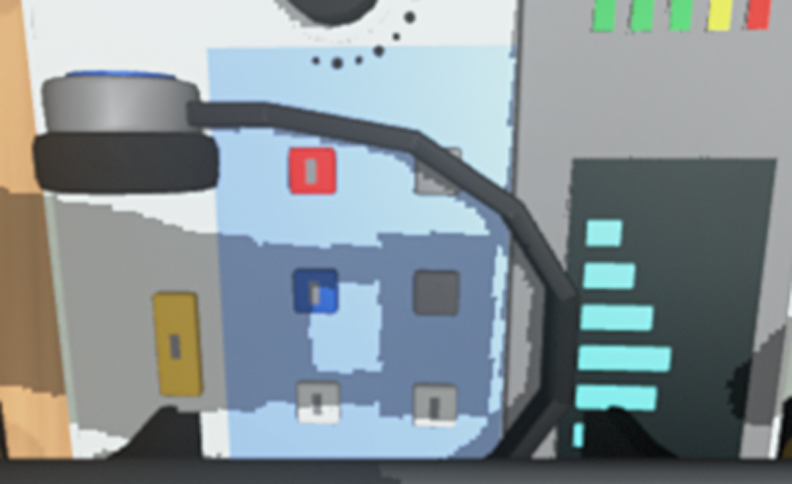

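```bash
cat >> band.py <<'E'
Rg=tool_R(23.2)
B=pan(0.6485,-0.072,0.0285)-0.010*(-Rg[:,2])
MIC=np.array([0.721,-0.025,0.317])
E
python3 - <<'E'
from band import *
print(B)
for tilt in (23.2,26):
  Rt=tool_R(tilt); g=B-Rt[:,2]*0.0055; print("mic in tool at grasp",(Rt.T@(MIC-g)).round(3))
g=B-Rg[:,2]*0.0055
go(g,Rg); go(g-Rg[:,2]*.05,Rg)
print(depth(load("top0.npz"),285,158),depth(load("top0.npz"),284,157))
E
```

```text
[ 0.65859739 -0.01924318  0.14780871]
mic in tool at grasp [-0.011  0.123 -0.126]
mic in tool at grasp [-0.011  0.13  -0.12 ]
t 2.95 pos [ 0.5539 -0.0253  0.2373] rot [156.45   0.28  94.5 ] F [-0.99  0.67  1.07] w 0.0871
 shift tool mm [ -1.8  60.4 118.5]  turn frac [0.012 0.011 0.001]  shift in target axes mm [ -2.4  61.1 118.1]
t 2.95 pos [ 0.5539 -0.0253  0.2373] rot [156.45   0.28  94.5 ] F [-0.99  0.67  1.07] w 0.0871
 shift tool mm [-2.1 60.7 68.5]  turn frac [0.012 0.011 0.001]  shift in target axes mm [-2.4 61.1 68.1]
[ 0.7148424  -0.02942551  0.3277169 ] [ 0.71546172 -0.02655063  0.33581635]
```

>>> servo_tool(
  moves="0 0.03 0.02 0 0 0 0;-0.002 0.025 0.03 0.01 0.01 0 0;0 0.006 0.02 0 0 0 0;0 0 0.003 0 0 0 0;0 0 0 0 0 0 0",
)

```text
time_s: 3.37
tool_pos: [0.6443, -0.0303, 0.2048]
tool_rot: [156.1, 0.5, 93.9]
force: [0.3, 0.3, 0.2]
grip_width: 0.0617
```

```bash
python3 -c "
from band import *
g=B-Rg[:,2]*0.0055
go(g,Rg); o=env.get_obs();print(o['qpos'].round(1))
c=env.read_camera('wrist'); c['T']=wT(o,c); np.savez('w2.npz',**c); cv2.imwrite('pics/w2.png',c['img'][:,:,::-1])
c=env.read_camera('scene');np.savez('s2.npz',**c); crop(c,180,380,120,320,3,'pics/s2.png')"
```

```text
t 3.37 pos [ 0.6443 -0.0303  0.2048] rot [156.1    0.48  93.87] F [0.32 0.27 0.24] w 0.0617
 shift tool mm [10.5 -9.2 52.6]  turn frac [ 0.024  0.026 -0.017]  shift in target axes mm [ 9.9 -8.5 52.9]
[ 35.2   4.4 -35.1 107.4   1.6  45.1   3.7]
```

View pics/w2.png

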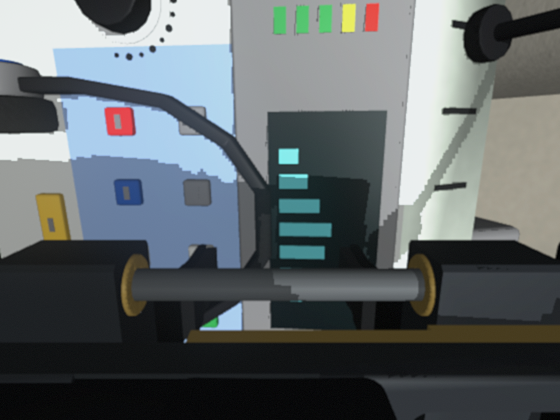

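View pics/s2.png

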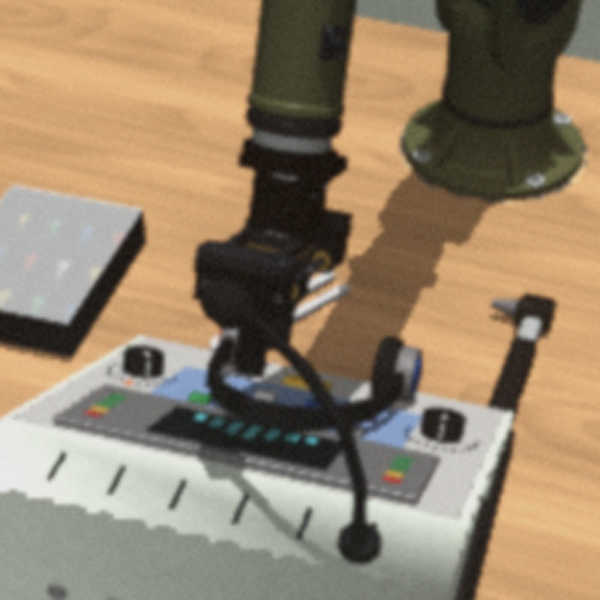

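```bash
python3 -c "
from band import *
c=load('w2.npz'); crop(c,200,340,140,280,5,'pics/w2z.png')
for u,v in [(264,187),(268,220),(266,187)]:
    p=isect(c,u,v,N,N*(D+.0285)); print(p@X,p@Y)
c=load('w1.npz')
for u,v in [(358,193),(355.5,242),(354,215)]:
    p=isect(c,u,v,N,N*(D+.0285)); print(p@X,p@Y)
"
```

```text
0.650951643363718 -0.04809835584661703
0.6530117642058153 -0.06822159157940122
0.6521344514839219 -0.048092688277037915
0.6497071291625705 -0.051110871312222035
0.6500520190655404 -0.09132632121565973
0.6476124926903013 -0.06884904357283603
```

View pics/w2z.png

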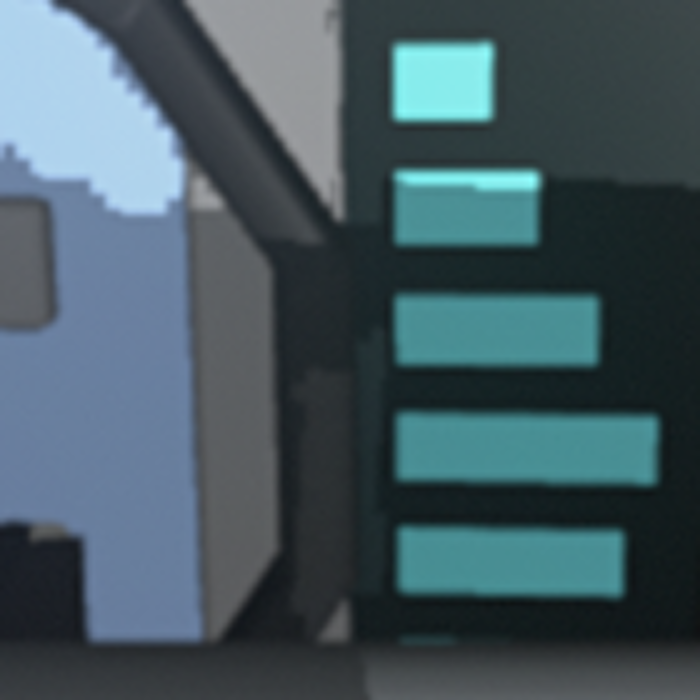

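```bash
python3 -c "
from band import *
c=load('w2.npz')
for u,v in [(262.5,188),(262.5,221),(262.5,254.6)]:
    p=isect(c,u,v,N,N*(D+.0285)); print(p@X,p@Y)
"
```

```text
0.6500523893604917 -0.048698589065175844
0.6496630833745595 -0.0688887028018953
0.6492455029036037 -0.09054518255685555
```

>>> servo_tool(
  moves="0.006 -0.004 0.01 0.02 0.02 -0.015 0;0.006 -0.004 0.01 0 0 0 0;0 0 0.01 0 0 0 0;0 0 0 0 0 0 0",
)

```text
time_s: 3.8
tool_pos: [0.6468, -0.0195, 0.1767]
tool_rot: [156.4, 0.5, 94.3]
force: [-1.2, -0.6, 0.1]
grip_width: 0.0439
```

```bash
sed -i 's/^B=pan.*/B=pan(0.6493,-0.0696,0.0285)-0.010*(-Rg[:,2])/' band.py
cat > g.py <<'E'
from band import *
go(B-Rg[:,2]*0.0055,Rg)
E
python3 g.py
```

```text
t 3.8 pos [ 0.6468 -0.0195  0.1767] rot [156.42   0.46  94.35] F [-1.24 -0.55  0.09] w 0.0439
 shift tool mm [ 1.9  0.  25.6]  turn frac [ 0.013  0.018 -0.002]  shift in target axes mm [ 1.7  0.2 25.6]
```

>>> servo_tool(
  moves="0.001 0 0.009 0.01 0.015 0 0;0.001 0 0.008 0 0 0 0;0 0 0.004 0 0 0 0;0 0 0.002 0 0 0 0;0 0 0 0 0 0 0",
)

```text
time_s: 4.22
tool_pos: [0.6558, -0.0157, 0.1521]
tool_rot: [156.8, 0.0, 94.6]
force: [-0.4, 0.2, 0.4]
grip_width: 0.0438
```

```bash
python3 g.py
```

```text
t 4.22 pos [ 0.6558 -0.0157  0.1521] rot [1.5685e+02 1.0000e-02 9.4620e+01] F [-0.4   0.22  0.36] w 0.0438
 shift tool mm [-1.3  1.4 -0.7]  turn frac [-0.002  0.     0.001]  shift in target axes mm [-1.3  1.4 -0.7]
```

Check quickly with the wrist camera, then close.

```bash
python3 -c "
from h import *
c=env.read_camera('wrist'); cv2.imwrite('pics/w3.png',c['img'][:,:,::-1])
c=env.read_camera('scene'); crop(c,220,340,210,300,6,'pics/s3.png')"
```

```text
(no output)
```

View pics/w3.png

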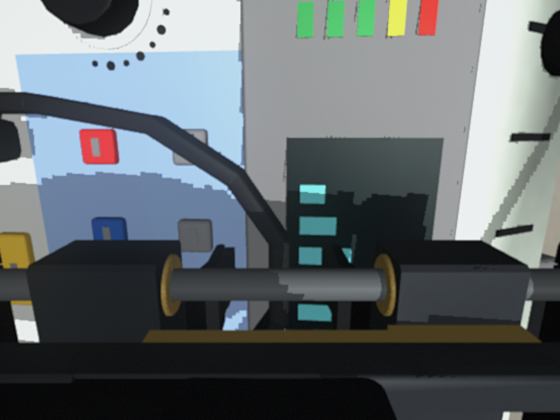

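View pics/s3.png

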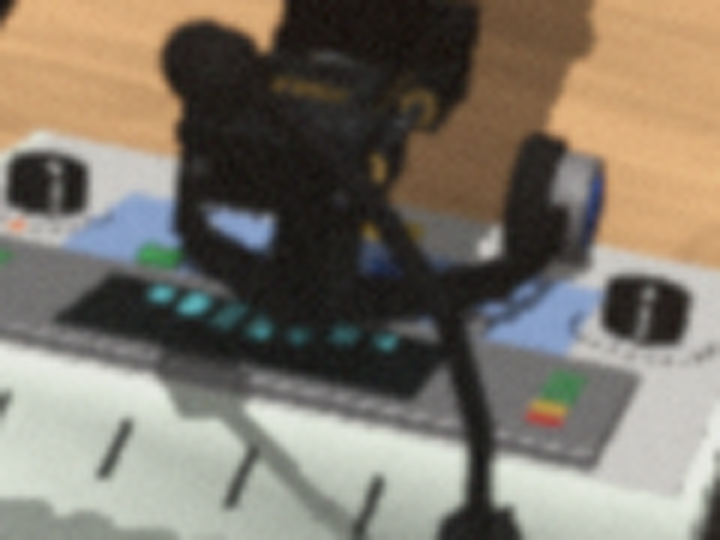

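>>> servo_tool(
  moves="0 0.001 0 0 0 0 1;0 0 0 0 0 0 1;0 0 0 0 0 0 1;0 0 0 0 0 0 1;0 0 0 0 0 0 1;0 0 0 0 0 0 1;0 0 0 0 0 0 1;0 0 0 0 0 0 1;0 0 0 0 0 0 1;0 0 0 0 0 0 1",
  squeeze=55,
)

```text
time_s: 5.15
tool_pos: [0.6564, -0.0163, 0.1544]
tool_rot: [156.8, 0.1, 94.6]
force: [-1.0, -0.2, -0.6]
grip_width: 0.0094
```

>>> servo_tool(
  moves="0 0 -0.005 0 0 0 1;0 0 -0.006 0 0 0 1;0 0 -0.008 0 0 0 1;0 0 -0.008 0 0 0 1;0 0 -0.008 0 0 0 1;0 0 0 0 0 0 1",
)

```text
time_s: 5.65
tool_pos: [0.6409, -0.0171, 0.1889]
tool_rot: [156.9, 0.1, 94.6]
force: [0.2, -0.9, -1.5]
grip_width: 0.0098
```

```bash
python3 -c "
from band import *
go(B,Rg); o=env.get_obs(); print(o['wrist_torque'])
c=env.read_camera('scene'); crop(c,180,380,150,300,4,'pics/s4.png')"
```

```text
t 5.65 pos [ 0.6409 -0.0171  0.1889] rot [1.5688e+02 6.0000e-02 9.4600e+01] F [ 0.18 -0.92 -1.49] w 0.0098
 shift tool mm [-1.1  0.8 44.6]  turn frac [-0.003  0.002  0.001]  shift in target axes mm [-1.1  0.7 44.6]
[-0.02156895  0.16418269  0.02568591]
```

View pics/s4.png

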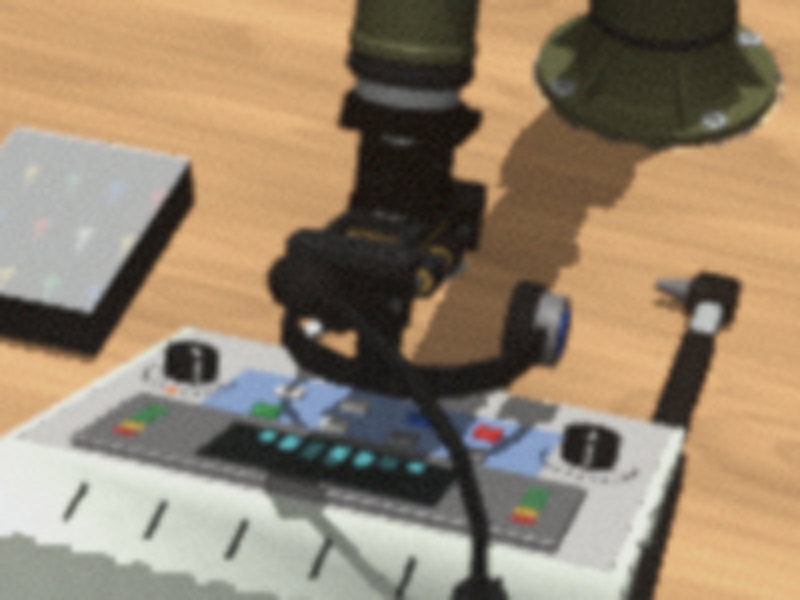

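>>> servo_tool(
  moves="0 -0.004 -0.015 0 0 0 1;0 -0.008 -0.02 0 0 0 1;0 -0.012 -0.02 0 0 0 1;0 -0.012 -0.02 0 0 0 1;0 -0.012 -0.02 0 0 0 1;0.01 -0.008 -0.01 0 0 0 1;0 0 0 0 0 0 1",
)

```text
time_s: 6.28
tool_pos: [0.543, -0.0144, 0.2648]
tool_rot: [157.0, -0.1, 94.6]
force: [1.1, -0.2, -1.4]
grip_width: 0.0094
```

```bash
cat > pad.py <<'E'
from h import *
def pad(f="top0.npz",plot=None):
    c=load(f); g=cv2.GaussianBlur(c["img"],(5,5),0).astype(int)
    m=((g[...,0]-g[...,2]<25)&(g[...,1]<100)).astype(np.uint8)
    m[:,:112]=0;m[:,205:]=0;m[:215]=0;m[305:]=0
    m=cv2.morphologyEx(m,cv2.MORPH_OPEN,np.ones((5,5)))
    cn=max(cv2.findContours(m,0,2)[0],key=cv2.contourArea); r=cv2.minAreaRect(cn)
    q=np.array([plane(c,*p,0.015) for p in cv2.boxPoints(r)])
    return r,q
if __name__=="__main__":
    r,q=pad(); print(r); print(q.round(3),q.mean(0).round(4)); print([np.linalg.norm(q[i]-q[i-1]).round(4) for i in range(4)])
E
python3 pad.py; python3 -c "
from band import *
go(B,Rg)"
```

```text
((155.7213592529297, 260.42584228515625), (67.59889221191406, 66.8878173828125), 5.440331935882568)
[[0.336 0.5   0.015]
 [0.555 0.496 0.015]
 [0.54  0.271 0.015]
 [0.321 0.28  0.015]] [0.4381 0.3865 0.015 ]
[np.float64(0.2209), np.float64(0.2197), np.float64(0.2252), np.float64(0.2196)]
t 6.28 pos [ 0.543  -0.0144  0.2648] rot [ 1.5699e+02 -5.0000e-02  9.4620e+01] F [ 1.05 -0.23 -1.41] w 0.0094
 shift tool mm [-11.9  60.8 152.5]  turn frac [-0.007 -0.002 -0.   ]  shift in target axes mm [-11.7  60.3 152.7]
```

```bash
python3 -c "
from h import *
c=env.read_camera('top'); np.savez('t5.npz',**c); crop(c,110,330,140,310,3.5,'pics/t5.png')
c=env.read_camera('scene'); np.savez('s5.npz',**c); crop(c,320,520,180,370,4,'pics/s5.png')
"
```

```text
(no output)
```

View pics/t5.png

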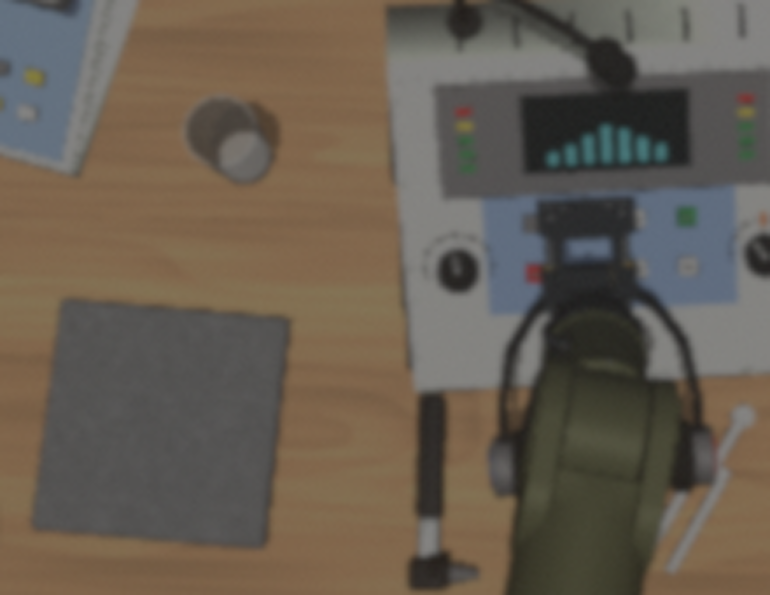

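View pics/s5.png

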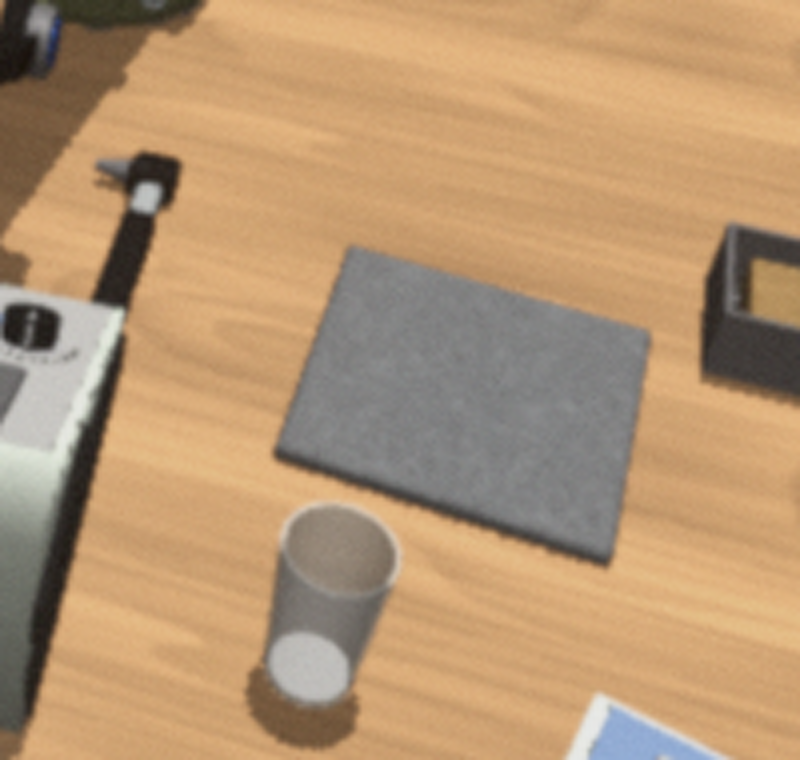

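```bash
python3 -c "
from h import *
c=load('t5.npz')
f=lambda a,b:(110+(a+.5)/3.5-.5,140+(b+.5)/3.5-.5)
q=np.array([plane(c,*f(a,b),.015) for a,b in [(63,298),(290,318),(265,548),(33,527)]])
print(q.round(4),q.mean(0)); print([(np.degrees(np.arctan2(*(q[i]-q[j])[[1,0]])),np.linalg.norm(q[i]-q[j])) for i,j in [(0,3),(1,2),(0,1),(3,2)]])
print('tumbler base',plane(c,*f(245,157),.003),'rim',plane(c,*f(226,138),.12))
s=load('s5.npz'); g=lambda a,b:(320+(a+.5)/4-.5,180+(b+.5)/4-.5)
print(plane(s,*g(309,668),.003),plane(s,*g(340,550),.12))
q=np.array([plane(s,*g(a,b),.015) for a,b in [(350,247),(650,332),(609,555),(276,455)]]);print(q.round(4),q.mean(0))
print([(np.degrees(np.arctan2(*(q[i]-q[j])[[1,0]])),np.linalg.norm(q[i]-q[j])) for i,j in [(3,0),(2,1)]])
"
```

```text
[[0.5528 0.4873 0.015 ]
 [0.5398 0.2709 0.015 ]
 [0.3231 0.2825 0.015 ]
 [0.3367 0.4996 0.015 ]] [0.43809641 0.38507575 0.015     ]
[(np.float64(-3.235292546843471), np.float64(0.21639901070561157)), (np.float64(-3.06417503467098), np.float64(0.21698878895789703)), (np.float64(86.55918880026758), np.float64(0.21682912736715168)), (np.float64(86.4046781132698), np.float64(0.2174800759742923))]
tumbler base [0.69714449 0.32507728 0.003     ] rim [0.69029884 0.31934204 0.12      ]
[0.69731282 0.32952112 0.003     ] [0.69886465 0.32873798 0.12      ]
[[0.3281 0.2898 0.015 ]
 [0.339  0.5051 0.015 ]
 [0.554  0.4914 0.015 ]
 [0.5492 0.278  0.015 ]] [0.44255812 0.3910784  0.015     ]
[(np.float64(-3.056980873714954), np.float64(0.221426626823895)), (np.float64(-3.663948571229685), np.float64(0.2154062542809405))]
```

>>> servo_tool(
  moves="0.012 0 -0.01 0 0 0 1;0.024 0 -0.005 0.05 0 0 1;0.03 0 0 0.09 0 0.015 1;0.03 0 0 0.1 0 0.02 1;0.03 0 0 0.1 0 0.02 1;0.03 0 0 0.1 0 0.02 1;0.03 0 0 0.1 0 0.02 1;0.03 0 0 0.1 0 0.02 1;0.03 0 0 0.1 0 0.02 1;0.03 0 0 0.1 0 0.02 1;0.03 0 0 0.1 0 0.02 1;0.03 0 0 0.1 0 0.02 1;0.02 0 0 0.06 0 0.01 1;0.01 0 0 0 0 0 1;0 0 0 0 0 0 1",
)

```text
time_s: 7.63
tool_pos: [0.5308, 0.3701, 0.2786]
tool_rot: [-169.6, -1.1, 87.3]
force: [0.3, -0.3, -2.0]
grip_width: 0.0094
```

```bash
cat > pl.py <<'E'
from band import *
Rp=tool_R(-7.6,-3.2); mid=np.array([0.438,0.388,0.037]); P=mid+0.085*Rp[:,1]-Rp[:,2]*0.0055
E
python3 -c "
from pl import *
print(P); go(P,Rp); print(env.get_obs()['qpos'].round(1))"
```

```text
[0.52284823 0.38325625 0.03120989]
t 7.63 pos [0.5308 0.3701 0.2786] rot [-169.57   -1.14   87.31] F [ 0.27 -0.29 -2.02] w 0.0094
 shift tool mm [  7.8  36.4 245.1]  turn frac [-0.099 -0.036  0.024]  shift in target axes mm [ 12.6  24.1 246.4]
[  1.1  32.6 -54.4  70.7  17.1  94.6 -51.9]
```

>>> servo_tool(
  moves="0.005 0.008 0.015 -0.05 -0.02 0.01 1;0.005 0.008 0.025 -0.04 -0.015 0.01 1;0.003 0.006 0.03 0 0 0 1;0 0.003 0.03 0 0 0 1;0 0 0.03 0 0 0 1;0 0 0.03 0 0 0 1;0 0 0.01 0 0 0 1;0 0 0 0 0 0 1",
)

```text
time_s: 8.3
tool_pos: [0.5368, 0.3833, 0.1008]
tool_rot: [-172.5, -0.2, 86.5]
force: [0.4, -1.9, -0.9]
grip_width: 0.0094
```

```bash
python3 -c "
from pl import *
go(P,Rp)
c=env.read_camera('scene'); np.savez('s6.npz',**c); crop(c,330,500,190,330,4.5,'pics/s6.png')
c=env.read_camera('wrist'); cv2.imwrite('pics/w6.png',c['img'][:,:,::-1])"
```

```text
t 8.3 pos [0.5368 0.3833 0.1008] rot [-172.54   -0.19   86.51] F [ 0.39 -1.89 -0.88] w 0.0094
 shift tool mm [-1.1 -4.8 70.8]  turn frac [ 0.005 -0.008 -0.009]  shift in target axes mm [-0.8 -4.6 70.8]
```

View pics/s6.png

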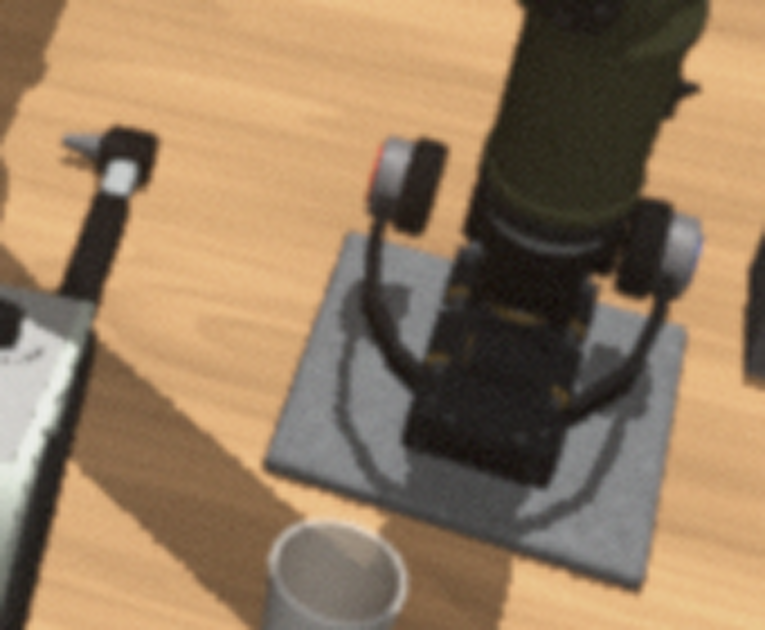

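View pics/w6.png

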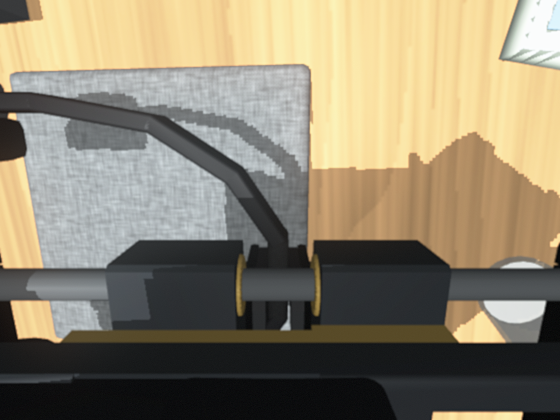

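```bash
python3 -c "
from pl import *
s=load('s6.npz')
for a,b in [(425,160),(425,185),(398,165),(650,220),(650,245),(678,240)]:
    u,v=330+(a+.5)/4.5-.5,190+(b+.5)/4.5-.5; print(a,b,depth(s,u,v).round(4))
"
```

```text
425 160 [0.3878 0.3241 0.1403]
425 185 [0.3996 0.3276 0.131 ]
398 165 [0.3876 0.3096 0.1314]
650 220 [0.3936 0.4546 0.1401]
650 245 [0.4074 0.4573 0.1331]
678 240 [0.3987 0.472  0.1344]
```

>>> servo_tool(
  moves="0 -0.002 0.015 0 0 0 1;0 -0.002 0.015 0 0 0 1;0 -0.001 0.012 0 0 0 1;0 0 0.008 0 0 0 1;0 0 0.005 0 0 0 1;0 0 0 0 0 0 1",
)

```text
time_s: 8.9
tool_pos: [0.5345, 0.3896, 0.0603]
tool_rot: [-173.6, -1.0, 86.2]
force: [-0.2, 0.0, -1.5]
grip_width: 0.0093
```

```bash
python3 -c "
from pl import *
go(P,Rp);print(env.get_obs()['wrist_torque'])
"
```

```text
t 8.9 pos [0.5345 0.3896 0.0603] rot [-173.63   -1.01   86.18] F [-0.19  0.05 -1.55] w 0.0093
 shift tool mm [-7.6 -7.9 30. ]  turn frac [ 0.043 -0.038 -0.017]  shift in target axes mm [-7.  -7.3 30.3]
[-0.11790799 -0.43408282  0.00400291]
```

>>> servo_tool(
  moves="-0.003 -0.003 0.008 0.04 -0.04 -0.01 1;-0.003 -0.003 0.006 0 0 0 1;0 0 0 0 0 0 1",
)

```text
time_s: 9.15
tool_pos: [0.5274, 0.3846, 0.0481]
tool_rot: [-172.5, 0.1, 86.6]
force: [-0.5, -0.2, -1.3]
grip_width: 0.0096
```

```bash
python3 -c "
from pl import *
go(P,Rp);o=env.get_obs();print(o['wrist_torque'],o['qpos'].round(1),o['joint_velocities'].round(2))
"
```

```text
t 9.15 pos [0.5274 0.3846 0.0481] rot [-1.7252e+02  9.0000e-02  8.6600e+01] F [-0.53 -0.16 -1.29] w 0.0096
 shift tool mm [-1.6 -2.2 17.3]  turn frac [ 0.004  0.002 -0.007]  shift in target axes mm [-1.6 -2.2 17.3]
[-0.02041004 -0.49938904  0.00819069] [ -1.7  40.8 -49.2  86.6  25.5  71.5 -57.6] [-0.63  0.91  0.13 -1.97  0.29  0.84  0.12]
```

>>> servo_tool(
  moves="-0.001 -0.001 0.005 0 0 0 1;0 -0.001 0.005 0 0 0 1;0 0 0.003 0 0 0 1;0 0 0 0 0 0 1",
)

```text
time_s: 9.48
tool_pos: [0.5236, 0.3839, 0.0345]
tool_rot: [-172.6, 0.1, 86.6]
force: [1.0, -0.3, -0.9]
grip_width: 0.0095
```

```bash
python3 -c "
from pl import *
go(P,Rp);o=env.get_obs();print(o['wrist_torque'])
c=env.read_camera('scene'); np.savez('s7.npz',**c); crop(c,330,500,190,330,4.5,'pics/s7.png')
"
```

```text
t 9.48 pos [0.5236 0.3839 0.0345] rot [-1.7256e+02  5.0000e-02  8.6580e+01] F [ 1.02 -0.34 -0.9 ] w 0.0095
 shift tool mm [-0.7 -0.3  3.3]  turn frac [ 0.005  0.001 -0.008]  shift in target axes mm [-0.7 -0.3  3.3]
[-0.03980252 -0.45657362 -0.03735075]
```

View pics/s7.png

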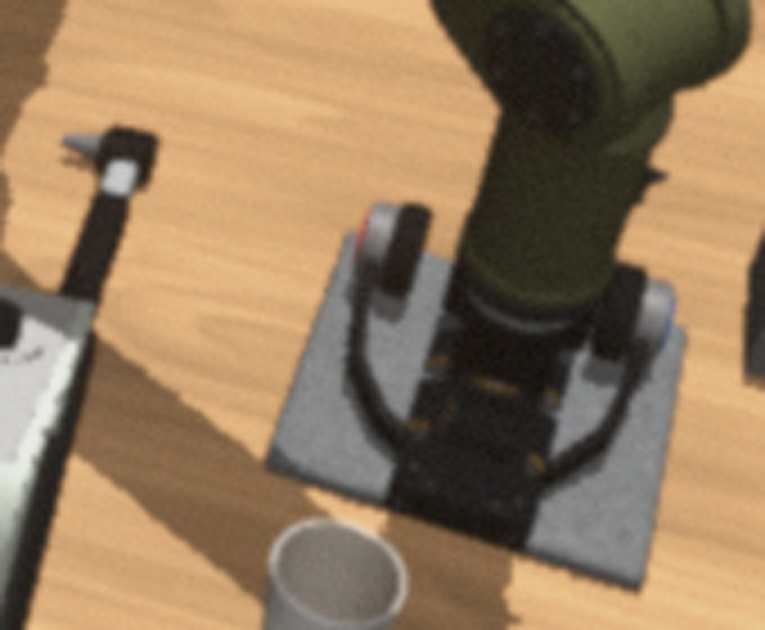

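>>> servo_tool(
  moves="0 0 0.002 0 0 0 1;0 0 0.002 0 0 0 1;0 0 0 0 0 0 1",
)

```text
time_s: 9.78
tool_pos: [0.5237, 0.3843, 0.0335]
tool_rot: [-172.6, 0.0, 86.5]
force: [-1.2, -0.8, 0.6]
grip_width: 0.0096
```

```bash
python3 -c "
from pl import *
go(P,Rp);o=env.get_obs();print(o['wrist_torque'])"
```

```text
t 9.78 pos [0.5237 0.3843 0.0335] rot [-1.726e+02  4.000e-02  8.655e+01] F [-1.21 -0.76  0.56] w 0.0096
 shift tool mm [-1.1 -0.5  2.4]  turn frac [ 0.007  0.    -0.009]  shift in target axes mm [-1.1 -0.5  2.4]
[-0.19411915 -0.04473274  0.09506564]
```

>>> servo_tool(
  moves="0 0 0.003 0 0 0 1;0 0 0 0 0 0 1",
)

```text
time_s: 9.95
tool_pos: [0.5238, 0.3847, 0.0335]
tool_rot: [-172.7, 0.0, 86.5]
force: [-0.9, -0.6, -0.6]
grip_width: 0.0098
```

```bash
python3 -c "
from pl import *
go(P,Rp);o=env.get_obs();print(o['wrist_torque'])"
```

```text
t 9.95 pos [0.5238 0.3847 0.0335] rot [-1.7266e+02  4.0000e-02  8.6530e+01] F [-0.9  -0.62 -0.59] w 0.0098
 shift tool mm [-1.5 -0.6  2.4]  turn frac [ 0.009  0.    -0.009]  shift in target axes mm [-1.5 -0.6  2.4]
[-0.26944102  0.11127965  0.10817816]
```

>>> servo_tool(
  moves="0 0 0.004 0 0 0 1;0 0 0.003 0 0 0 1;0 0 0.003 0 0 0 1",
)

```text
time_s: 10.2
tool_pos: [0.524, 0.3851, 0.0327]
tool_rot: [-172.8, 0.1, 86.5]
force: [-2.7, -4.8, 17.2]
grip_width: 0.0095
```

```bash
python3 -c "
from pl import *
go(P,Rp);o=env.get_obs();print(o['wrist_torque'])
c=env.read_camera('scene'); np.savez('s8.npz',**c); crop(c,330,500,190,330,4.5,'pics/s8.png')
c=env.read_camera('wrist'); cv2.imwrite('pics/w8.png',c['img'][:,:,::-1])"
```

```text
t 10.2 pos [0.524  0.3851 0.0327] rot [-1.7284e+02  1.4000e-01  8.6520e+01] F [-2.69 -4.77 17.16] w 0.0095
 shift tool mm [-1.9 -0.8  1.6]  turn frac [ 0.015  0.004 -0.01 ]  shift in target axes mm [-1.9 -0.8  1.6]
[-1.1485513   1.02456051  0.29830123]
```

View pics/s8.png

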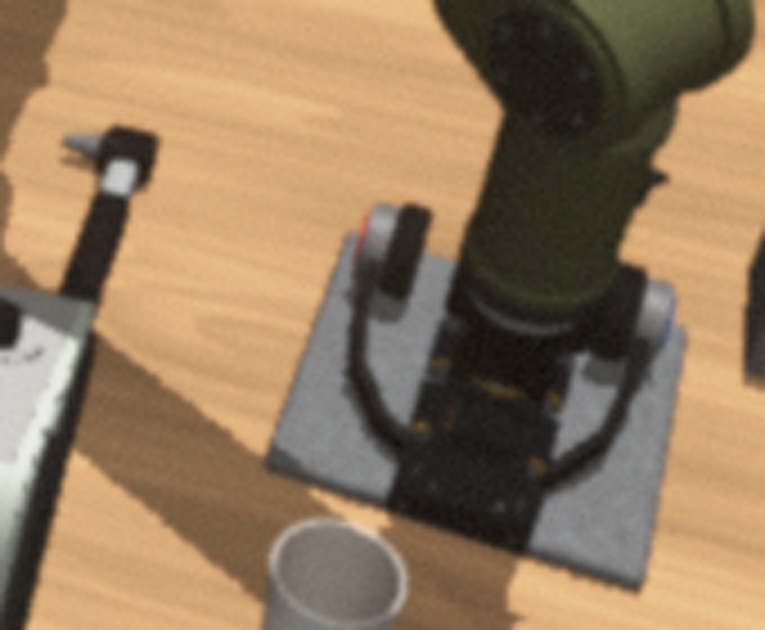

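View pics/w8.png

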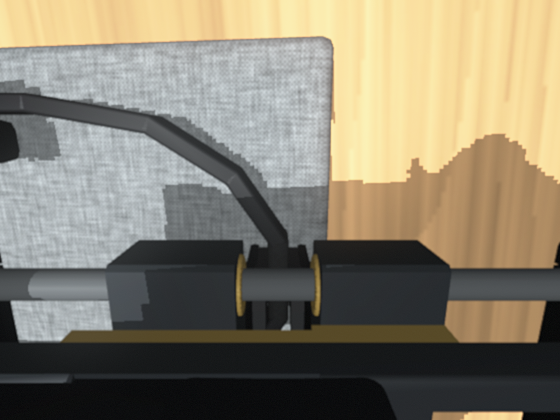

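>>> servo_tool(
  moves="0 0 -0.001 0 0 0 1;0 0 0 0 0 0 1",
)

```text
time_s: 10.47
tool_pos: [0.524, 0.3853, 0.0349]
tool_rot: [-172.9, 0.1, 86.6]
force: [0.7, -0.3, -1.0]
grip_width: 0.0096
```

```bash
python3 -c "
from pl import *
go(P,Rp);o=env.get_obs();print(o['wrist_torque'])"
```

```text
t 10.47 pos [0.524  0.3853 0.0349] rot [-1.7289e+02  1.3000e-01  8.6560e+01] F [ 0.72 -0.28 -1.01] w 0.0096
 shift tool mm [-2.1 -0.6  3.8]  turn frac [ 0.017  0.004 -0.009]  shift in target axes mm [-2.1 -0.6  3.8]
[-0.0907212  -0.28321756  0.15549066]
```

>>> servo_tool(
  moves="0 0 0.003 0 0 0 1;0 0 0.001 0 0 0 1;0 0 0 0 0 0 0.75;0 0 0 0 0 0 0.72;0 0 0 0 0 0 0.68;0 0 0 0 0 0 0.64;0 0 0 0 0 0 0.6;0 0 0 0 0 0 0.6",
)

```text
time_s: 11.13
tool_pos: [0.5237, 0.386, 0.0302]
tool_rot: [-172.9, 0.1, 86.5]
force: [0.1, 0.3, 0.6]
grip_width: 0.0168
```

```bash
python3 -c "
from pl import *
go(P,Rp);o=env.get_obs();print(o['wrist_torque'])
c=env.read_camera('wrist'); cv2.imwrite('pics/w9.png',c['img'][:,:,::-1])
c=env.read_camera('scene'); np.savez('s9.npz',**c); crop(c,330,500,190,330,4.5,'pics/s9.png')
"
```

```text
t 11.13 pos [0.5237 0.386  0.0302] rot [-1.7289e+02  7.0000e-02  8.6520e+01] F [0.14 0.34 0.59] w 0.0168
 shift tool mm [-2.8 -0.8 -0.9]  turn frac [ 0.017  0.001 -0.01 ]  shift in target axes mm [-2.8 -0.8 -0.9]
[ 0.00653735 -0.23465074  0.02057955]
```

View pics/w9.png

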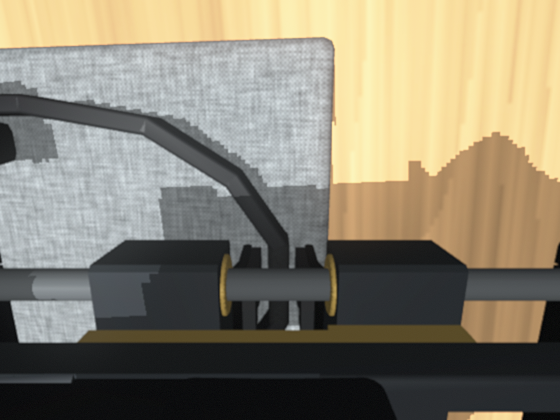

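View pics/s9.png

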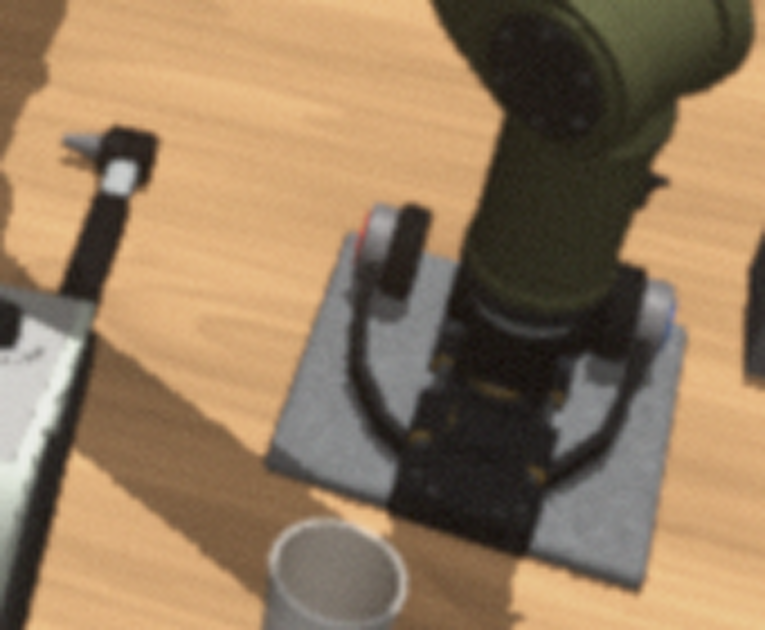

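>>> servo_tool(
  moves="0 0 -0.002 0 0 0 0.5;0 0 -0.004 0 0 0 0.4;0 0 -0.006 0 0 0 0.4;0 0 -0.01 0 0 0 0.4;0 0 -0.015 0 0 0 0.4;0 0 -0.02 0 0 0 0.4;0 0 -0.03 0 0 0 0.4;0 0 -0.035 0 0 0 0.4;0 0 -0.035 0 0 0 0.4;0 0 -0.035 0 0 0 0.4;0 0 0 0 0 0 0.4",
)

```text
time_s: 12.15
tool_pos: [0.5476, 0.3843, 0.2349]
tool_rot: [-172.8, 0.0, 86.6]
force: [0.5, 0.4, 1.5]
grip_width: 0.0259
```

```bash
python3 -c "
from pl import *
go(P,Rp);o=env.get_obs()
c=env.read_camera('wrist'); c['T']=wT(o,c); np.savez('w10.npz',**c); cv2.imwrite('pics/w10.png',c['img'][:,:,::-1])
c=env.read_camera('scene'); np.savez('s10.npz',**c); crop(c,330,500,190,330,4.5,'pics/s10.png')
"
```

```text
t 12.15 pos [0.5476 0.3843 0.2349] rot [-1.7282e+02  2.0000e-02  8.6600e+01] F [0.53 0.43 1.51] w 0.0259
 shift tool mm [ -2.5   1.1 205.2]  turn frac [ 0.015 -0.    -0.007]  shift in target axes mm [ -2.5   2.6 205.2]
```

View pics/w10.png

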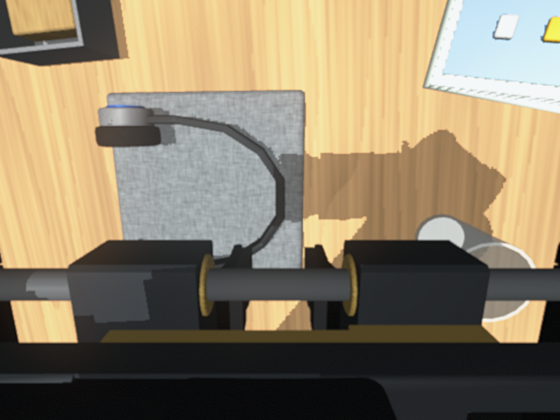

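View pics/s10.png

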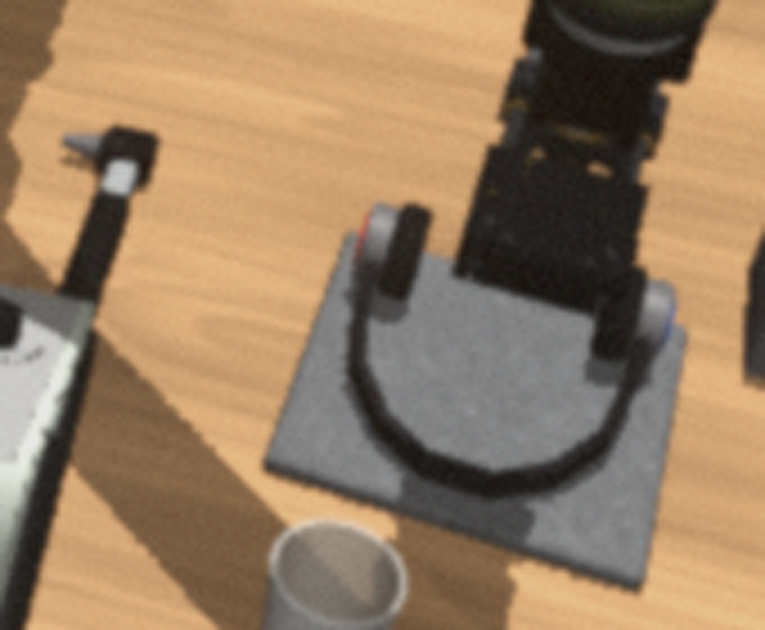

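```bash
cat > k.py <<'E'
from band import *
Rk=tool_R(28)
def key(p,q,tip): return pan(p,q,tip+0.011)
RED=(.5552,-.009); YEL=(.497,-.0795); GRN=(.6032,-.150); DIAL=(.5662,-.2195)
import sys
if len(sys.argv)>1 and not __name__.startswith("x"):
    go(key(*globals()[sys.argv[1]],float(sys.argv[2])),Rk); o=env.get_obs()
    m=o['tool_pos']+0.011*R.from_euler('xyz',o['tool_rot'],degrees=True).as_matrix()[:,2]; print("tip height above panel mm",round((m@N-D)*1000,1),"panel xy",(m@X).round(4),(m@Y).round(4),"Fn",(o['force']@N).round(2))
E
python3 k.py RED 0.08
```

```text
t 12.25 pos [0.5457 0.383  0.2292] rot [-172.53    0.31   86.67] F [-0.08 -0.6  -0.02] w 0.0267
 shift tool mm [-348.2   20.9   60.4]  turn frac [-1.237  0.061 -0.275]  shift in target axes mm [-347.   -59.8   37. ]
tip height above panel mm 119.1 panel xy 0.6086 0.3381 Fn 0.04
```

>>> servo_tool(
  moves="-0.02 0 0 -0.08 0 -0.02 1;-0.03 0 0 -0.11 0 -0.025 1;-0.03 0 0 -0.11 0.005 -0.025 1;-0.03 0 0 -0.11 0.005 -0.025 1;-0.03 0 0 -0.11 0.005 -0.025 1;-0.03 0 0 -0.11 0.005 -0.025 1;-0.03 0 0 -0.11 0.005 -0.025 1;-0.03 0 0 -0.11 0.005 -0.025 1;-0.03 0 0 -0.11 0.005 -0.025 1;-0.03 0 0 -0.11 0.005 -0.025 1;-0.03 0 0 -0.11 0.005 -0.025 1;-0.015 0 0 -0.05 0 0 1;0 0 0 0 0 0 1",
  squeeze=20,
)

```text
time_s: 13.33
tool_pos: [0.5351, 0.0265, 0.2063]
tool_rot: [152.4, 0.8, 94.4]
force: [0.2, 1.3, -0.1]
grip_width: 0.0005
```

```bash
python3 k.py RED 0.08
```

```text
t 13.33 pos [0.5351 0.0265 0.2063] rot [152.43   0.78  94.38] F [ 0.16  1.28 -0.11] w 0.0005
 shift tool mm [  8.  -14.2  35.2]  turn frac [-0.015  0.028  0.006]  shift in target axes mm [  7.5 -14.5  35.2]
tip height above panel mm 115.2 panel xy 0.5696 -0.0166 Fn -0.22
```

>>> servo_tool(
  moves="0.004 -0.006 0.02 -0.015 0.028 0.005 1;0.004 -0.006 0.025 0 0 0 1;0 -0.002 0.025 0 0 0 1;0 0 0.01 0 0 0 1;0 0 0 0 0 0 1",
)

```text
time_s: 13.75
tool_pos: [0.557, 0.0389, 0.1237]
tool_rot: [152.3, -0.1, 94.6]
force: [0.2, -0.0, -0.7]
grip_width: 0.0002
```

```bash
python3 k.py RED 0.015;  python3 -c "
from h import *
o=env.get_obs();c=env.read_camera('wrist'); c['T']=wT(o,c); np.savez('w11.npz',**c); cv2.imwrite('pics/w11.png',c['img'][:,:,::-1])"
```

```text
t 13.75 pos [0.557  0.0389 0.1237] rot [ 1.5228e+02 -1.3000e-01  9.4580e+01] F [ 0.23 -0.   -0.72] w 0.0002
 shift tool mm [-3.1  4.2 16.6]  turn frac [-0.01  -0.004 -0.003]  shift in target axes mm [-3.1  4.1 16.6]
tip height above panel mm 31.6 panel xy 0.551 -0.0059 Fn -0.74
```

View pics/w11.png

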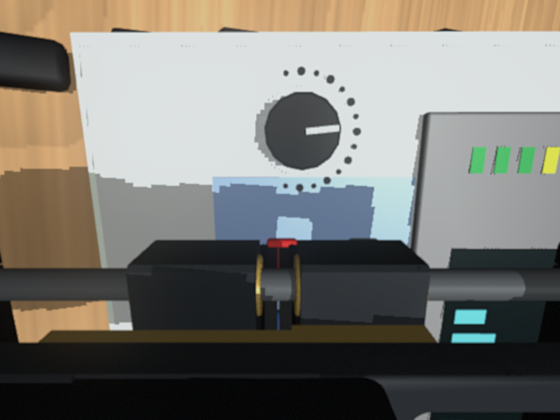

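>>> servo_tool(
  moves="-0.003 0.004 0.006 0 0 0 1;0 0 0.006 0 0 0 1;0 0 0.003 0 0 0 1;0 0 0 0 0 0 1",
)

```text
time_s: 14.13
tool_pos: [0.5676, 0.0398, 0.1136]
tool_rot: [152.4, -0.2, 94.8]
force: [-0.7, -0.0, 0.5]
grip_width: 0.0006
```

```bash
python3 k.py RED 0.0015
```

```text
t 14.13 pos [0.5676 0.0398 0.1136] rot [152.38  -0.18  94.78] F [-0.74 -0.01  0.52] w 0.0006
 shift tool mm [-3.2 -0.4 16.2]  turn frac [-0.013 -0.009  0.003]  shift in target axes mm [-3.1 -0.5 16.2]
tip height above panel mm 17.7 panel xy 0.5556 -0.0058 Fn 0.81
```

>>> servo_tool(
  moves="-0.003 0 0.005 0 0 0 1;-0.002 0 0.004 0 0 0 1;0 0 0 0 0 0 1",
)

```text
time_s: 14.38
tool_pos: [0.573, 0.0354, 0.1067]
tool_rot: [152.3, -0.1, 94.8]
force: [-0.4, -0.5, -0.2]
grip_width: 0.0004
```

```bash
python3 k.py RED 0.0015
```

```text
t 14.38 pos [0.573  0.0354 0.1067] rot [ 1.5227e+02 -1.0000e-01  9.4830e+01] F [-0.4 -0.5 -0.2] w 0.0004
 shift tool mm [ 1.7 -1.6  7.8]  turn frac [-0.009 -0.007  0.005]  shift in target axes mm [ 1.7 -1.7  7.7]
tip height above panel mm 9.2 panel xy 0.5568 -0.0106 Fn 0.03
```

Now press: steps of a few mm, with force checks.

>>> servo_tool(
  moves="0 0 0.003 0 0 0 1;0 0 0.003 0 0 0 1;0 0 0.003 0 0 0 1",
)

```text
time_s: 14.63
tool_pos: [0.5774, 0.0354, 0.0994]
tool_rot: [152.3, -0.0, 94.8]
force: [-39.8, -1.7, 51.6]
grip_width: 0.0006
```

```bash
python3 k.py RED 0.0015
```

```text
t 14.63 pos [0.5774 0.0354 0.0994] rot [ 1.5229e+02 -2.0000e-02  9.4780e+01] F [-39.78  -1.67  51.62] w 0.0006
 shift tool mm [ 2.1 -2.1 -0.7]  turn frac [-0.01  -0.004  0.005]  shift in target axes mm [ 2.  -2.1 -0.7]
tip height above panel mm 0.8 panel xy 0.5573 -0.011 Fn 64.26
```

>>> servo_tool(
  moves="0 0 -0.004 0 0 0 1;0 0 -0.01 0 0 0 1;0 0 -0.02 0 0 0 1;0 0 -0.02 0 0 0 1;0 0 0 0 0 0 1",
)

```text
time_s: 15.05
tool_pos: [0.5516, 0.034, 0.1479]
tool_rot: [152.4, -0.1, 94.9]
force: [1.7, -0.3, 1.0]
grip_width: 0.0011
```

```bash
python3 k.py DIAL 0.05; python3 -c "
from h import *
c=env.read_camera('top'); np.savez('t12.npz',**c); crop(c,250,350,180,260,7,'pics/t12.png')"
```

```text
t 15.05 pos [0.5516 0.034  0.1479] rot [ 1.5245e+02 -1.2000e-01  9.4870e+01] F [ 1.73 -0.31  0.99] w 0.0011
 shift tool mm [-209.2    8.3    4.7]  turn frac [-0.016 -0.008  0.006]  shift in target axes mm [-209.2    8.9    5.7]
tip height above panel mm 55.7 panel xy 0.5572 -0.0103 Fn 0.08
```

View pics/t12.png

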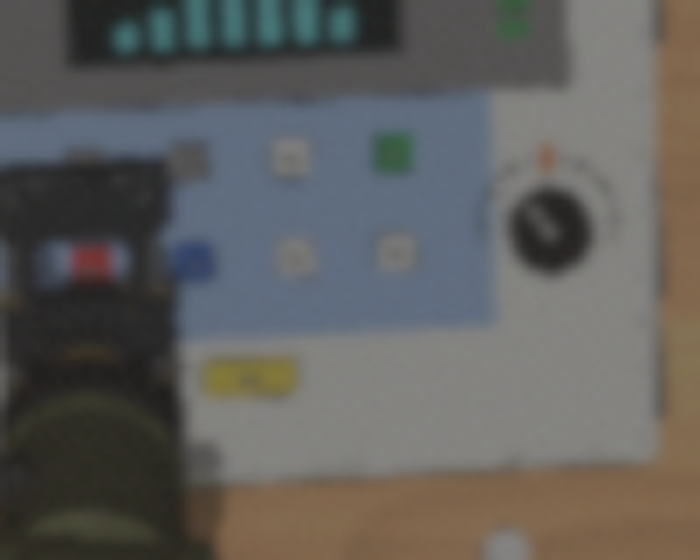

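>>> servo_tool(
  moves="-0.02 0 -0.005 0 0 0 1;-0.035 -0.008 -0.005 0 0 0 1;-0.035 -0.008 0 0 0 0 1;-0.035 -0.008 0 0 0 0 1;-0.035 -0.008 0 0 0 0 1;-0.035 -0.008 0 0 0 0 1;-0.03 -0.008 0 0 0 0 1;-0.02 -0.008 0 0 0 0 1;0 0 0 0 0 0.1 0;0 0 0 0 0 0.22 0;0 0 0 0 0 0.22 0;0 0 0 0 0 0.22 0;0 0 0 0 0 0.22 0;0 0 0 0 0 0.22 0;0 0 0 0 0 0.22 0;0 0 0 0 0 0.22 0;0 0 0 0 0 0.22 0;0 0 0 0 0 0.22 0;0 0 0 0 0 0.05 0;0 0 0 0 0 0 0",
)

```text
time_s: 16.77
tool_pos: [0.5103, -0.2291, 0.0984]
tool_rot: [168.8, -22.9, 32.6]
force: [-0.0, -0.8, -0.4]
grip_width: 0.0435
```

```bash
python3 k.py DIAL 0.05; python3 -c "
from h import *
o=env.get_obs();print(o['qpos'].round(1));c=env.read_camera('wrist'); c['T']=wT(o,c); np.savez('w13.npz',**c); cv2.imwrite('pics/w13.png',c['img'][:,:,::-1])"
```

```text
t 16.77 pos [ 0.5103 -0.2291  0.0984] rot [168.76 -22.86  32.59] F [-0.01 -0.8  -0.37] w 0.0435
 shift tool mm [ 99.7  -7.5 -12.5]  turn frac [-0.091  0.04  -2.247]  shift in target axes mm [49.8 87.1 -8.8]
tip height above panel mm 41.2 panel xy 0.4786 -0.2692 Fn -0.29
[ 48.3   2.2 -17.7 123.  -24.   36.4 -11.9]
```

View pics/w13.png

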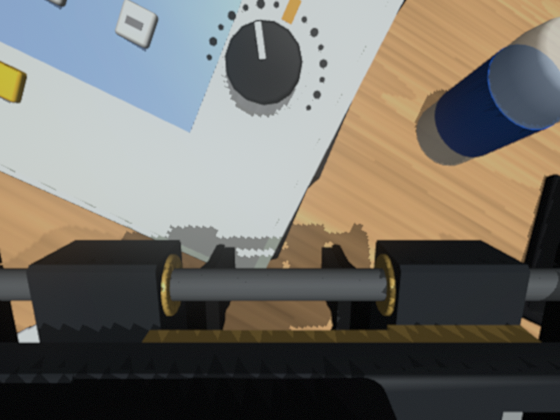

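```bash
cat > dial.py <<'E'
from band import *
def dial(f,box,save=None):
    c=load(f); x0,x1,y0,y1=box; im=c["img"][y0:y1,x0:x1]; g=cv2.cvtColor(im,cv2.COLOR_RGB2GRAY)
    m=(g<95).astype(np.uint8); m=cv2.morphologyEx(m,cv2.MORPH_CLOSE,np.ones((9,9))); m=cv2.morphologyEx(m,cv2.MORPH_OPEN,np.ones((11,11)))
    cn=max(cv2.findContours(m,0,2)[0],key=cv2.contourArea)
    inner=cv2.erode(m,np.ones((3,3)))
    w=((g>140)&(inner>0)); ys,xs=np.nonzero(w)
    L=np.array([isect(c,a+x0,b+y0,N,N*(D+.023)) for a,b in zip(xs,ys)])
    l=np.c_[L@X,L@Y]; mu=l.mean(0); v=np.linalg.svd(l-mu)[2][0]
    C=np.array([isect(c,a+x0,b+y0,N,N*(D+.023)) for a,b in cn[:,0]]); cc=np.c_[C@X,C@Y]; (cx,cy),r=cv2.minEnclosingCircle(cc.astype(np.float32))
    if v@(mu-[cx,cy])<0: v=-v
    # clockwise seen from above: from up(+X) toward right(-Y) positive
    print("center",round(cx,4),round(cy,4),"r",round(r,4),"n",len(l),"line len",np.ptp(l@v).round(4),"mean off",(mu-[cx,cy]).round(4)," angle cw deg",np.degrees(np.arctan2(-v[1],v[0])).round(1), "by centroid",np.degrees(np.arctan2(-(mu[1]-cy),mu[0]-cx)).round(1))
    return c
E
python3 -c "
from dial import *
c=dial('w13.npz',(215,310,12,115))
for u,v in [(264,62),(297,3)]:
  p=isect(c,u,v,N,N*D); print(p@X,p@Y)
h=cv2.cvtColor(c['img'],cv2.COLOR_RGB2HSV).astype(int); m=(h[...,0]>10)&(h[...,0]<22)&(h[...,1]>150)&(h[...,2]>180); m[60:]=0;m[:,:270]=0;m[:,310:]=0
ys,xs=np.nonzero(m);print(len(xs),xs.mean(),ys.mean()); p=isect(c,xs.mean(),ys.mean(),N,N*D); print('orange',p@X,p@Y)
crop(c,200,330,0,120,5,'pics/w13z.png')"
```

```text
center 0.5633 -0.2197 r 0.0191 n 244 line len 0.0154 mean off [0.0088 0.0053]  angle cw deg -33.3 by centroid -31.2
0.5666669970700008 -0.21744084810933328
0.5994868224656275 -0.22102133367587928
38 289.05263157894734 12.894736842105264
orange 0.5936532232482594 -0.21930575083155193
```

View pics/w13z.png

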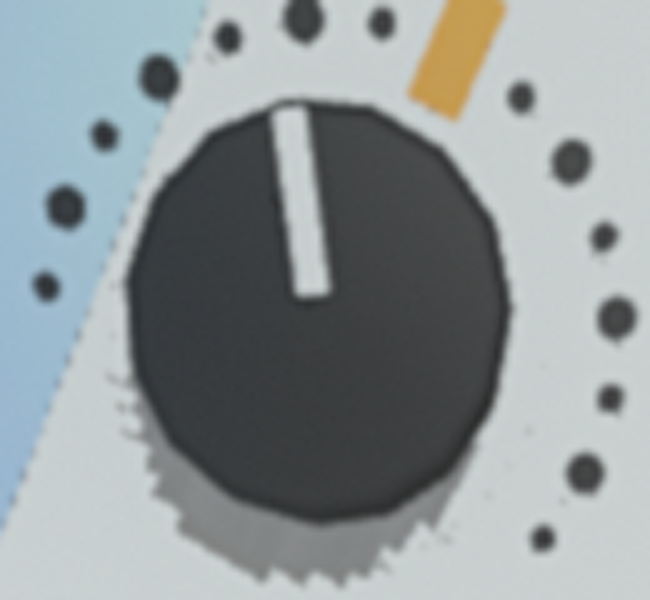

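```bash
sed -i 's/DIAL=(.5662,-.2195)/DIAL=(.5655,-.2195)/' k.py
cat > kd.py <<'E'
import sys; a=sys.argv; ang=float(a[1]); tip=float(a[2]); name=a[3] if len(a)>3 else "DIAL"; sys.argv=a[:1]
from k import *
import k
Rd=Rk@R.from_rotvec([0,0,np.radians(ang)]).as_matrix()
go(key(*getattr(k,name),tip),Rd); o=env.get_obs(); Rc=R.from_euler('xyz',o['tool_rot'],degrees=True).as_matrix()
m=o['tool_pos']+0.011*Rc[:,2]; print("tip h mm",round((m@N-D)*1000,1),"panel xy",(m@X).round(4),(m@Y).round(4),"Fn",(o['force']@N).round(2),"turned deg",np.degrees(np.arctan2(Rc[:,0]@X,Rc[:,0]@Y)).round(1),"tz",(o['wrist_torque']@N).round(3),"j7",o['qpos'][6].round(1))
E
python3 kd.py 25 0.045
```

```text
t 16.82 pos [ 0.5102 -0.2289  0.0982] rot [168.76 -22.84  32.66] F [ 0.13  0.26 -0.05] w 0.0434
 shift tool mm [99.3 -7.3 -7.6]  turn frac [-0.078  0.057 -1.372]  shift in target axes mm [81.5 57.5 -3.9]
tip h mm 41.1 panel xy 0.4784 -0.269 Fn -0.11 turned deg 64.3 tz -0.008 j7 -11.8
```

>>> servo_tool(
  moves="0 0 -0.005 -0.02 0.01 -0.15 -0.43;0 0 -0.002 -0.02 0.02 -0.22 -0.43;0 0 0 -0.02 0.02 -0.22 -0.43;0 0 0 -0.02 0.01 -0.22 -0.43;0 0 0 0 0 -0.22 -0.43;0 0 0 0 0 -0.2 -0.43;0 0 0 0 0 -0.1 -0.43;0.02 0.014 0 0 0 0 -0.43;0.025 0.018 0 0 0 0 -0.43;0.02 0.014 0 0 0 0 -0.43;0.01 0.007 0 0 0 0 -0.43;0 0 0 0 0 0 -0.43",
)

```text
time_s: 17.82
tool_pos: [0.5717, -0.1755, 0.1305]
tool_rot: [154.6, -10.4, 73.1]
force: [0.6, -0.5, -0.7]
grip_width: 0.0623
```

```bash
python3 kd.py 25 0.035
```

```text
t 17.82 pos [ 0.5717 -0.1755  0.1305] rot [154.63 -10.39  73.1 ] F [ 0.59 -0.53 -0.67] w 0.0623
 shift tool mm [ 6.7 11.9  3.6]  turn frac [-0.018  0.02   0.043]  shift in target axes mm [ 6.9 11.8  3.8]
tip h mm 38.8 panel xy 0.5518 -0.2208 Fn -0.85 turned deg 23.8 tz 0.025 j7 14.8
```

>>> servo_tool(
  moves="0.004 0.007 0.002 -0.018 0.02 0.02 -0.43;0.004 0.006 0.003 0 0 0.02 -0.43;0 0 0 0 0 0 -0.43",
)

```text
time_s: 18.07
tool_pos: [0.587, -0.1726, 0.1309]
tool_rot: [154.4, -11.4, 72.3]
force: [0.1, 0.5, 0.5]
grip_width: 0.062
```

```bash
python3 kd.py 25 0.005;  python3 -c "
from h import *
c=env.read_camera('scene'); crop(c,190,290,210,280,7,'pics/s14.png')"
```

```text
t 18.07 pos [ 0.587  -0.1726  0.1309] rot [154.35 -11.44  72.32] F [0.06 0.46 0.52] w 0.062
 shift tool mm [-0.5 -0.1 26.9]  turn frac [-0.003 -0.001  0.003]  shift in target axes mm [-0.5 -0.1 26.9]
tip h mm 31.9 panel xy 0.5658 -0.2191 Fn 0.41 turned deg 24.9 tz -0.006 j7 13.1
```

View pics/s14.png

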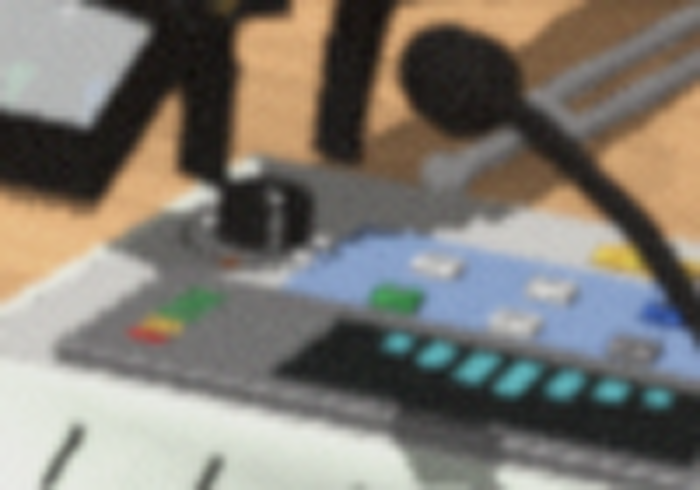

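Aligned with the dial. Descend 27 mm.

>>> servo_tool(
  moves="0 0 0.006 0 0 0 -0.43;0 0 0.007 0 0 0 -0.43;0 0 0.007 0 0 0 -0.43;0 0 0.004 0 0 0 -0.43;0 0 0 0 0 0 -0.43",
)

```text
time_s: 18.53
tool_pos: [0.5948, -0.1749, 0.104]
tool_rot: [154.7, -11.4, 72.0]
force: [-0.5, 0.6, 0.1]
grip_width: 0.062
```

```bash
python3 kd.py 25 0.005
```

```text
t 18.53 pos [ 0.5948 -0.1749  0.104 ] rot [154.65 -11.38  72.03] F [-0.5   0.63  0.14] w 0.062
 shift tool mm [ 4.6  4.  -0.4]  turn frac [-0.012  0.005 -0.005]  shift in target axes mm [ 4.6  4.  -0.4]
tip h mm 4.6 panel xy 0.5598 -0.222 Fn 0.34 turned deg 25.1 tz 0.03 j7 12.2
```

>>> servo_tool(
  moves="0.004 0.004 0 0 0 0 -0.43;0.002 0.002 0 0 0 0 -0.43;0 0 0 0 0 0 -0.43",
)

```text
time_s: 18.78
tool_pos: [0.6016, -0.1711, 0.1068]
tool_rot: [154.8, -11.4, 72.0]
force: [-0.0, 0.1, -1.0]
grip_width: 0.0624
```

```bash
python3 kd.py 25 0.005
```

```text
t 18.78 pos [ 0.6016 -0.1711  0.1068] rot [154.77 -11.41  71.97] F [-0.03  0.13 -1.03] w 0.0624
 shift tool mm [-1.5 -1.5 -1.3]  turn frac [-0.016  0.005 -0.007]  shift in target axes mm [-1.4 -1.5 -1.3]
tip h mm 3.7 panel xy 0.5674 -0.2188 Fn -0.91 turned deg 25.2 tz 0.042 j7 10.5
```

>>> servo_tool(
  moves="-0.001 -0.001 0 0 0 0 0.2;0 0 0 0 0 0 0.3;0 0 0 0 0 0 0.3;0 0 0 0 0 0 0.4;0 0 0 0 0 0 0.4;0 0 0 0 0 0 0.4;0 0 0 0 0 0 0.4",
  squeeze=15,
)

```text
time_s: 19.37
tool_pos: [0.5985, -0.1703, 0.1058]
tool_rot: [155.0, -11.4, 72.1]
force: [1.3, -0.3, -1.5]
grip_width: 0.0376
```

```bash
python3 kd.py 25 0.005
```

```text
t 19.37 pos [ 0.5985 -0.1703  0.1058] rot [155.   -11.39  72.07] F [ 1.32 -0.28 -1.5 ] w 0.0376
 shift tool mm [-1.1  1.8 -0.8]  turn frac [-0.024  0.004 -0.004]  shift in target axes mm [-1.1  1.8 -0.8]
tip h mm 4.2 panel xy 0.5642 -0.2177 Fn -1.93 turned deg 25.1 tz -0.004 j7 10.8
```

>>> servo_tool(
  moves="0 0 0 0 0 0.15 0.4;0 0 0 0 0 0.2 0.4;0 0 0 0 0 0.2 0.4;0 0 0 0 0 0.2 0.4;0 0 0 0 0 0.2 0.4;0 0 0 0 0 0 0.4",
)

```text
time_s: 19.87
tool_pos: [0.5995, -0.1711, 0.1062]
tool_rot: [162.9, -21.8, 44.3]
force: [-0.6, -0.3, 0.8]
grip_width: 0.0376
```

```bash
python3 kd.py 58.4 0.005
```

```text
t 19.87 pos [ 0.5995 -0.1711  0.1062] rot [162.94 -21.85  44.34] F [-0.63 -0.27  0.77] w 0.0376
 shift tool mm [-0.4  0.8 -0.8]  turn frac [-0.014  0.014  0.168]  shift in target axes mm [-0.4  0.8 -0.8]
tip h mm 4.2 panel xy 0.5653 -0.2186 Fn 0.99 turned deg 53.6 tz -0.009 j7 -17.0
```

>>> servo_tool(
  moves="0 0 0 0 0 0.12 0.4;0 0 0 0 0 0.05 0.4;0 0 0 0 0 0 0.4",
)

```text
time_s: 20.12
tool_pos: [0.5996, -0.1712, 0.1063]
tool_rot: [164.8, -23.1, 39.5]
force: [-0.1, 0.1, 0.0]
grip_width: 0.0376
```

```bash
python3 kd.py 58.4 0.005
```

```text
t 20.12 pos [ 0.5996 -0.1712  0.1063] rot [164.77 -23.13  39.53] F [-0.11  0.07  0.02] w 0.0376
 shift tool mm [-0.4  0.7 -0.8]  turn frac [-0.013  0.014  0.006]  shift in target axes mm [-0.4  0.7 -0.8]
tip h mm 4.2 panel xy 0.5654 -0.2187 Fn 0.06 turned deg 58.2 tz -0.045 j7 -21.5
```

>>> servo_tool(
  moves="0 0 0 0 0 0 0;0 0 0 0 0 0 -0.3;0 0 0 0 0 0 -0.43;0 0 0 0 0 0 -0.43;0 0 0 0 0 0 -0.43;0 0 -0.008 0 0 0 -0.43;0 0 -0.012 0 0 0 -0.43;0 0 -0.015 0 0 0 -0.43;-0.02 0 -0.005 0 0 0 -0.43;-0.03 0 0 0 0 0 -0.43;-0.03 0 0 0 0 0 -0.43;-0.01 0 0 0 0 0 -0.43;0 0 0 0 0 0 -0.43",
)

```text
time_s: 21.2
tool_pos: [0.5171, -0.2275, 0.1132]
tool_rot: [164.0, -23.2, 40.6]
force: [-0.1, -0.8, -0.0]
grip_width: 0.0625
```

```bash
python3 kd.py 58.4 0.045; python3 -c "
from h import *
o=env.get_obs();c=env.read_camera('wrist'); c['T']=wT(o,c); np.savez('w15.npz',**c); cv2.imwrite('pics/w15.png',c['img'][:,:,::-1])"
```

```text
t 21.2 pos [ 0.5171 -0.2275  0.1132] rot [164.   -23.2   40.56] F [-0.09 -0.81 -0.  ] w 0.0625
 shift tool mm [88.  -1.4  5.9]  turn frac [0.    0.003 0.037]  shift in target axes mm [88.  -3.1  6.1]
tip h mm 51.1 panel xy 0.4921 -0.2682 Fn 0.07 turned deg 57.3 tz -0.029 j7 -2.1
```

View pics/w15.png

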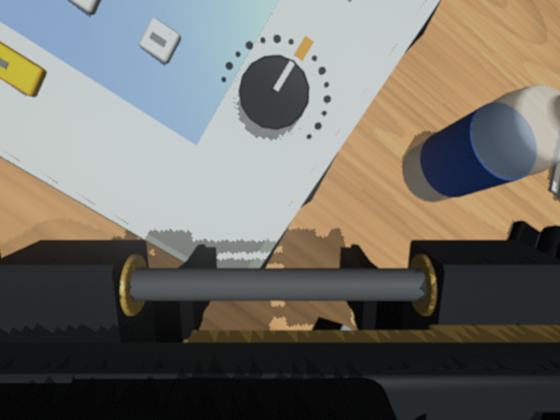

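```bash
python3 -c "
from dial import *
c=dial('w15.npz',(225,325,50,145))
h=cv2.cvtColor(c['img'],cv2.COLOR_RGB2HSV).astype(int); m=(h[...,0]>10)&(h[...,0]<22)&(h[...,1]>150)&(h[...,2]>180); m[:30]=0;m[65:]=0;m[:,:290]=0;m[:,318:]=0
ys,xs=np.nonzero(m); p=isect(c,xs.mean(),ys.mean(),N,N*D); print('orange',len(xs),p@X,p@Y)
crop(c,210,340,20,150,5,'pics/w15z.png')"
```

```text
center 0.5639 -0.2198 r 0.0186 n 193 line len 0.0159 mean off [0.0098 0.0003]  angle cw deg 0.2 by centroid -2.0
orange 1 0.5904430213031477 -0.2177573881648575
```

View pics/w15z.png

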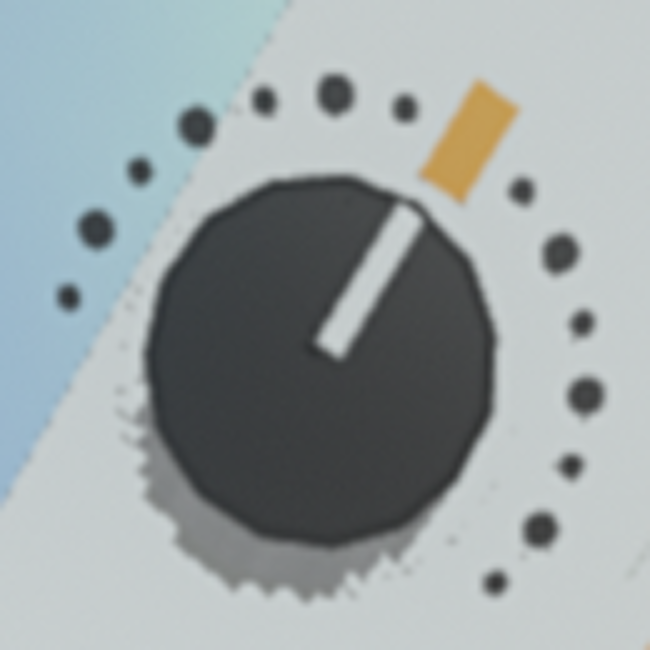

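>>> servo_tool(
  moves="0 0 -0.005 0 0 -0.15 1;0 0 -0.005 0 0 -0.22 1;0 0 0 0 0 -0.22 1;0 0 0 0 0 -0.22 1;0 0 0 0 0 -0.22 1;0 0 0 0 0 -0.22 1;0 0 0 0 0 -0.22 1;0 0 0 0 0 -0.22 1;0 0 0 0 0 -0.22 1;0 0 0 0 0 -0.1 1;0 0 0 0 0 0 1",
)

```text
time_s: 22.17
tool_pos: [0.525, -0.2176, 0.1335]
tool_rot: [151.5, 1.9, 98.4]
force: [-0.7, -0.1, -0.1]
grip_width: 0.0021
```

```bash
python3 kd.py 0 0.04 YEL
```

```text
t 22.17 pos [ 0.525  -0.2176  0.1335] rot [151.45   1.91  98.42] F [-0.75 -0.07 -0.09] w 0.0021
 shift tool mm [179.9   0.8  25.3]  turn frac [ 0.021 -0.004  0.149]  shift in target axes mm [179.5 -12.3  24.9]
tip h mm 64.9 panel xy 0.5095 -0.259 Fn 0.27 turned deg -4.3 tz -0.03 j7 57.5
```

>>> servo_tool(
  moves="0.015 0 0 0.02 0 0.08 1;0.03 -0.002 0 0 0 0.07 1;0.03 -0.002 0.002 0 0 0 1;0.03 -0.002 0.005 0 0 0 1;0.03 -0.002 0.005 0 0 0 1;0.025 -0.002 0.005 0 0 0 1;0.01 -0.002 0.003 0 0 0 1;0 0 0 0 0 0 1",
)

```text
time_s: 22.83
tool_pos: [0.5156, -0.0373, 0.1161]
tool_rot: [151.4, -0.3, 94.1]
force: [0.0, -0.4, 0.5]
grip_width: 0.0005
```

```bash
python3 kd.py 0 0.02 YEL
```

```text
t 22.83 pos [ 0.5156 -0.0373  0.1161] rot [151.36  -0.25  94.11] F [ 0.01 -0.4   0.52] w 0.0005
 shift tool mm [-1.  -8.9 27.1]  turn frac [ 0.022  0.    -0.019]  shift in target axes mm [-1.  -8.6 27.2]
tip h mm 47.2 panel xy 0.5057 -0.0785 Fn 0.47 turned deg 0.6 tz -0.002 j7 25.5
```

>>> servo_tool(
  moves="0 -0.004 0.006 0.022 0 -0.019 1;0 -0.004 0.008 0 0 0 1;0 -0.001 0.008 0 0 0 1;0 0 0.004 0 0 0 1;0 0 0 0 0 0 1",
)

```text
time_s: 23.25
tool_pos: [0.5231, -0.0381, 0.0897]
tool_rot: [151.8, 0.1, 94.5]
force: [-0.8, -0.9, 0.6]
grip_width: 0.0004
```

```bash
python3 kd.py 0 0.003 YEL;  python3 -c "
from h import *
o=env.get_obs();c=env.read_camera('wrist'); crop(c,150,410,80,280,3,'pics/w16.png')"
```

```text
t 23.25 pos [ 0.5231 -0.0381  0.0897] rot [1.5183e+02 6.0000e-02 9.4510e+01] F [-0.83 -0.86  0.62] w 0.0004
 shift tool mm [ 0.4 -2.9 17.4]  turn frac [ 0.006  0.003 -0.002]  shift in target axes mm [ 0.4 -2.8 17.4]
tip h mm 20.4 panel xy 0.4998 -0.0799 Fn 0.97 turned deg 0.1 tz -0.021 j7 23.6
```

View pics/w16.png

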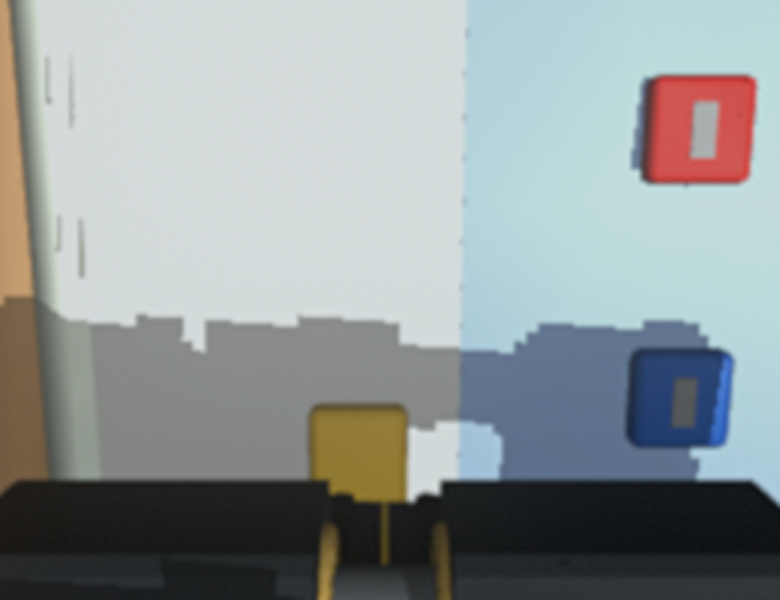

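>>> servo_tool(
  moves="0 -0.003 0.004 0 0 0 1;0 -0.002 0.004 0 0 0 1;0 0 0.002 0 0 0 1;0 0 0 0 0 0 1",
)

```text
time_s: 23.63
tool_pos: [0.524, -0.0397, 0.0782]
tool_rot: [151.8, 0.0, 94.3]
force: [-0.4, -0.5, -0.3]
grip_width: 0.0003
```

```bash
python3 kd.py 0 0.003 YEL
```

```text
t 23.63 pos [ 0.524  -0.0397  0.0782] rot [1.5178e+02 3.0000e-02 9.4330e+01] F [-0.36 -0.49 -0.27] w 0.0003
 shift tool mm [2.2 1.9 6.8]  turn frac [ 0.008  0.005 -0.008]  shift in target axes mm [2.1 1.9 6.8]
tip h mm 9.8 panel xy 0.4951 -0.0817 Fn -0.06 turned deg 0.2 tz 0.024 j7 23.1
```

>>> servo_tool(
  moves="0 0 0.003 0 0 0 1;0 0 0.003 0 0 0 1;0 0 0.002 0 0 0 1;0 0 0.002 0 0 0 1",
)

```text
time_s: 23.97
tool_pos: [0.5286, -0.0397, 0.0703]
tool_rot: [151.9, 0.1, 94.3]
force: [-47.4, 1.5, 60.9]
grip_width: 0.0006
```

```bash
python3 kd.py 0 0.002 YEL
```

```text
t 23.97 pos [ 0.5286 -0.0397  0.0703] rot [1.5189e+02 8.0000e-02 9.4340e+01] F [-47.4    1.5   60.89] w 0.0006
 shift tool mm [ 2.4  1.6 -1.3]  turn frac [ 0.004  0.007 -0.007]  shift in target axes mm [ 2.4  1.6 -1.3]
tip h mm 0.7 panel xy 0.4954 -0.082 Fn 75.89 turned deg 0.2 tz -0.022 j7 21.4
```

>>> servo_tool(
  moves="0 0 0.001 0 0 0 1;0 0 0.001 0 0 0 1;0 0 0.001 0 0 0 1",
)

```text
time_s: 24.22
tool_pos: [0.5282, -0.0397, 0.0711]
tool_rot: [152.2, 0.2, 94.4]
force: [-16.4, 1.4, 18.7]
grip_width: 0.0002
```

```bash
python3 kd.py 0 0.002 YEL
```

```text
t 24.22 pos [ 0.5282 -0.0397  0.0711] rot [152.25   0.19  94.44] F [-16.41   1.42  18.65] w 0.0002
 shift tool mm [ 2.4  1.6 -0.4]  turn frac [-0.009  0.009 -0.002]  shift in target axes mm [ 2.4  1.6 -0.4]
tip h mm 1.6 panel xy 0.4954 -0.082 Fn 24.1 turned deg 0.0 tz 0.038 j7 20.8
```

>>> servo_tool(
  moves="0 0 0.0013 0 0 0 1;0 0 0.0013 0 0 0 1;0 0 0.0013 0 0 0 1;0 0 0.0013 0 0 0 1;0 0 0.0013 0 0 0 1;0 0 0.0013 0 0 0 1;0 0 0.0013 0 0 0 1;0 0 0.0013 0 0 0 1;0 0 0.0013 0 0 0 1;0 0 0.0013 0 0 0 1;0 0 0.0013 0 0 0 1;0 0 0.0013 0 0 0 1;0 0 0.0013 0 0 0 1;0 0 0.0013 0 0 0 1;0 0 0.0013 0 0 0 1;0 0 0.0013 0 0 0 1",
)

```text
time_s: 25.55
tool_pos: [0.5286, -0.0396, 0.0711]
tool_rot: [153.9, 0.9, 94.7]
force: [-21.9, 1.7, 27.9]
grip_width: 0.0002
```

```bash
python3 kd.py 0 0.002 YEL
```

```text
t 25.55 pos [ 0.5286 -0.0396  0.0711] rot [153.89   0.92  94.74] F [-21.9    1.75  27.86] w 0.0002
 shift tool mm [ 2.3  1.2 -0.6]  turn frac [-0.066  0.027  0.019]  shift in target axes mm [ 2.4  1.2 -0.6]
tip h mm 1.4 panel xy 0.4954 -0.082 Fn 34.78 turned deg -0.6 tz -0.088 j7 16.7
```

>>> servo_tool(
  moves="0 0 -0.004 0 0 0 1;0 0 -0.008 0 0 0 1;0 0 -0.015 -0.03 0.01 0.01 1;0 0 -0.015 -0.03 0.01 0.01 1;0 0 -0.01 0 0 0 1;0 0 0 0 0 0 1",
)

```text
time_s: 26.05
tool_pos: [0.505, -0.0403, 0.1211]
tool_rot: [152.0, 0.1, 94.6]
force: [-0.4, 0.8, -0.3]
grip_width: 0.0004
```

```bash
python3 kd.py 0 0.045 GRN
```

```text
t 26.05 pos [ 0.505  -0.0403  0.1211] rot [1.5198e+02 1.1000e-01 9.4580e+01] F [-0.41  0.83 -0.28] w 0.0004
 shift tool mm [-69.4 104.7  11.8]  turn frac [0.001 0.004 0.001]  shift in target axes mm [-69.4 104.7  11.6]
tip h mm 56.6 panel xy 0.4985 -0.0807 Fn -0.09 turned deg -0.0 tz 0.004 j7 26.8
```

>>> servo_tool(
  moves="-0.012 0.015 0 0 0 0 1;-0.015 0.022 0 0 0 0 1;-0.015 0.022 0 0 0 0 1;-0.014 0.022 0.002 0 0 0 1;-0.01 0.018 0.002 0 0 0 1;-0.003 0.005 0 0 0 0 1;0 0 0 0 0 0 1",
)

```text
time_s: 26.63
tool_pos: [0.6078, -0.1036, 0.1658]
tool_rot: [152.0, 0.2, 94.7]
force: [-0.1, 0.2, -0.2]
grip_width: 0.0002
```

```bash
python3 kd.py 0 0.02 GRN;  python3 -c "
from h import *
o=env.get_obs();c=env.read_camera('wrist'); crop(c,150,410,80,280,3,'pics/w17.png')"
```

```text
t 26.63 pos [ 0.6078 -0.1036  0.1658] rot [151.99   0.24  94.67] F [-0.07  0.17 -0.2 ] w 0.0002
 shift tool mm [ 2.1 -2.3 30.4]  turn frac [0.    0.006 0.006]  shift in target axes mm [ 2.  -2.3 30.4]
tip h mm 50.4 panel xy 0.6055 -0.152 Fn -0.15 turned deg -0.2 tz 0.049 j7 24.1
```

View pics/w17.png

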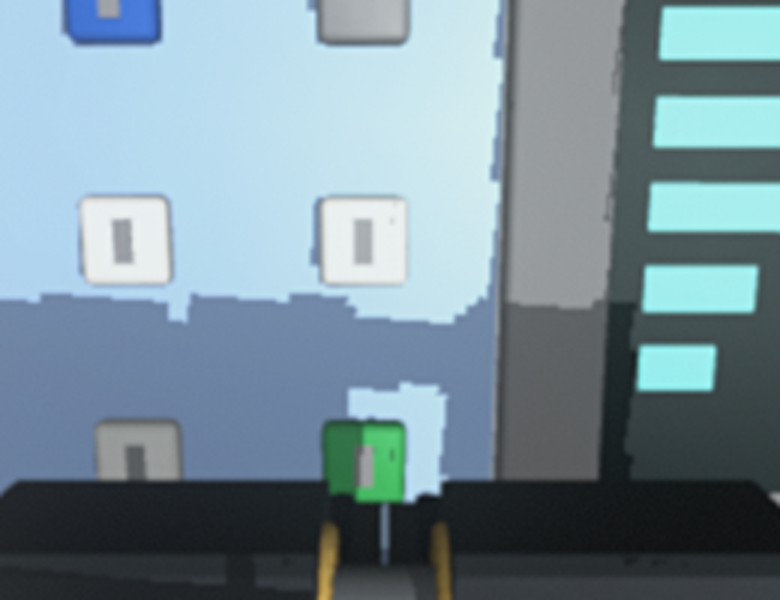

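>>> servo_tool(
  moves="0.002 -0.003 0.008 0 0 0 1;0 -0.001 0.01 0 0 0 1;0 0 0.01 0 0 0 1;0 0 0.006 0 0 0 1;0 0 0 0 0 0 1",
)

```text
time_s: 27.1
tool_pos: [0.6151, -0.0965, 0.126]
tool_rot: [152.4, 0.2, 94.9]
force: [-0.6, 0.2, -0.6]
grip_width: 0.0005
```

```bash
python3 kd.py 0 0.003 GRN
```

```text
t 27.1 pos [ 0.6151 -0.0965  0.126 ] rot [152.43   0.18  94.88] F [-0.6   0.18 -0.56] w 0.0005
 shift tool mm [-4.5  9.5  8.5]  turn frac [-0.015  0.001  0.012]  shift in target axes mm [-4.4  9.5  8.6]
tip h mm 11.6 panel xy 0.5936 -0.1456 Fn -0.22 turned deg -0.3 tz -0.026 j7 21.3
```

>>> servo_tool(
  moves="-0.003 0.005 -0.002 0 0 0 1;-0.001 0.003 0 0 0 0 1;0 0 0 0 0 0 1",
)

```text
time_s: 27.35
tool_pos: [0.6211, -0.0991, 0.1302]
tool_rot: [152.6, 0.1, 95.0]
force: [-0.2, 0.6, -0.3]
grip_width: 0.0004
```

```bash
python3 kd.py 0 0.003 GRN
```

```text
t 27.35 pos [ 0.6211 -0.0991  0.1302] rot [1.5259e+02 1.0000e-01 9.4970e+01] F [-0.19  0.62 -0.31] w 0.0004
 shift tool mm [-1.5  2.5  9.5]  turn frac [-0.021 -0.003  0.013]  shift in target axes mm [-1.4  2.5  9.5]
tip h mm 12.5 panel xy 0.6006 -0.1486 Fn -0.21 turned deg -0.4 tz 0.019 j7 21.1
```

Descend and press.

>>> servo_tool(
  moves="-0.001 0.003 0.003 -0.02 0 0.01 1;0 0 0.003 0 0 0 1;0 0 0.002 0 0 0 1",
)

```text
time_s: 27.6
tool_pos: [0.6293, -0.1003, 0.1262]
tool_rot: [151.8, 0.0, 94.6]
force: [-2.1, 1.9, 1.9]
grip_width: 0.0006
```

```bash
python3 kd.py 0 0.003 GRN
```

```text
t 27.6 pos [ 0.6293 -0.1003  0.1262] rot [1.5179e+02 4.0000e-02 9.4640e+01] F [-2.12  1.86  1.89] w 0.0006
 shift tool mm [ 0.5 -2.8  2.2]  turn frac [0.007 0.001 0.002]  shift in target axes mm [ 0.5 -2.8  2.2]
tip h mm 5.2 panel xy 0.606 -0.1505 Fn 2.59 turned deg -0.1 tz 0.007 j7 20.6
```

>>> servo_tool(
  moves="0 0 0.002 0 0 0 1;0 0 0.002 0 0 0 1;0 0 0.0015 0 0 0 1",
)

```text
time_s: 27.85
tool_pos: [0.6312, -0.1003, 0.1228]
tool_rot: [151.9, 0.1, 94.7]
force: [-25.1, 1.8, 29.9]
grip_width: 0.0005
```

```bash
python3 kd.py 0 0.002 GRN
```

```text
t 27.85 pos [ 0.6312 -0.1003  0.1228] rot [1.5193e+02 7.0000e-02 9.4660e+01] F [-25.05   1.75  29.87] w 0.0005
 shift tool mm [ 0.6 -2.9 -0.7]  turn frac [0.002 0.001 0.003]  shift in target axes mm [ 0.6 -2.9 -0.7]
tip h mm 1.3 panel xy 0.6061 -0.1506 Fn 38.03 turned deg -0.1 tz 0.025 j7 20.1
```

>>> servo_tool(
  moves="0 0 -0.005 0 0 0 1;0 0 -0.01 0 0 0 1;0 0 -0.02 0 0 0 1;0 0 -0.03 0 0 0 1;0 -0.02 -0.03 0 0 0 1;0 -0.03 -0.03 0 0 0 1;-0.02 -0.03 -0.02 0 0 0 1;-0.02 -0.02 -0.02 0 0 0 1;-0.02 0 -0.01 0 0 0 1;-0.02 0 0 0 0 0 1;-0.02 0 0 0 0 0 1;0 0 0 0 0 0 1;0 0 0 0 0 0 1",
)

```text
time_s: 28.93
tool_pos: [0.4684, -0.2205, 0.234]
tool_rot: [151.7, -0.3, 94.6]
force: [-0.1, 0.5, -0.3]
grip_width: 0.0007
```

```bash
python3 kd.py 0 0.05 GRN;  python3 -c "
from h import *
c=env.read_camera('top'); np.savez('t18.npz',**c); crop(c,105,355,120,310,3,'pics/t18.png')
c=env.read_camera('scene'); np.savez('s18.npz',**c); crop(c,130,510,180,380,2.1,'pics/s18.png')"
```

```text
t 28.93 pos [ 0.4684 -0.2205  0.234 ] rot [151.69  -0.3   94.62] F [-0.14  0.51 -0.35] w 0.0007
 shift tool mm [107.   95.8 131.2]  turn frac [ 0.011 -0.01  -0.004]  shift in target axes mm [107.4  96.7 130.2]
tip h mm 180.2 panel xy 0.5065 -0.2573 Fn -0.26 turned deg 0.1 tz 0.042 j7 50.5
```

View pics/t18.png

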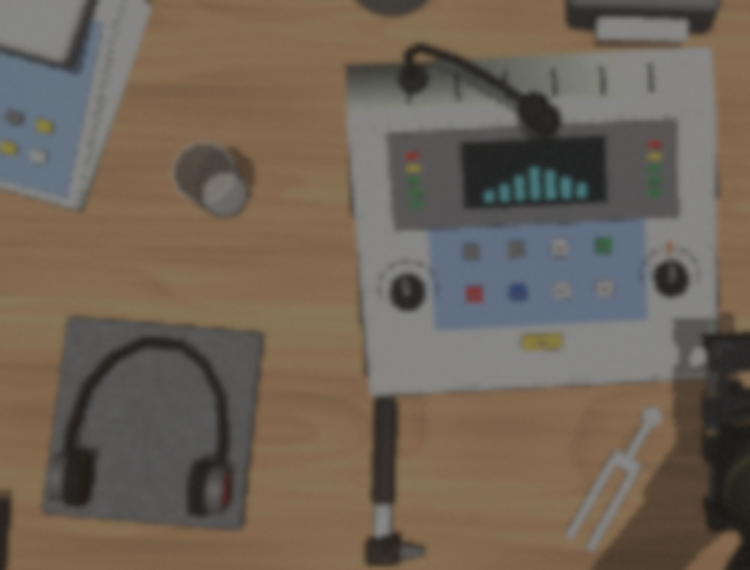

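View pics/s18.png

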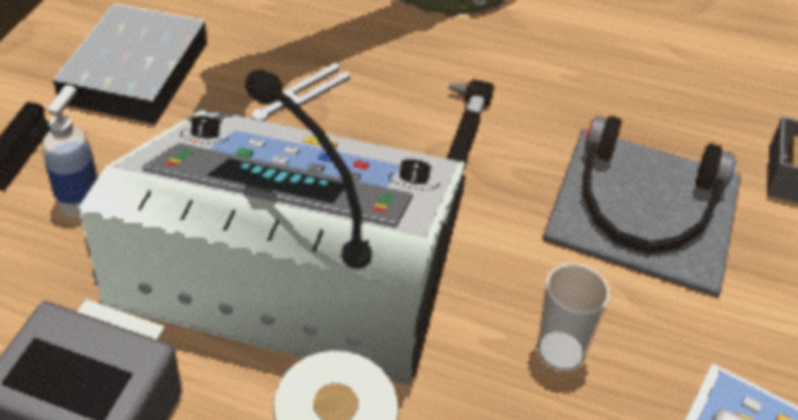

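```bash
python3 -c "
from h import *
print(env.sign_off())"
```

```text
the job is handed in; nothing more can be done
None
```

I finished the job and handed it in at about 29 s; no verdict came back.

**What I did, in order**
- **Headset:** gripped the band's padded top, lifted it clear of the microphone and laid it flat near the middle of the pad. One cup touched about 2 mm early (17 N for a moment), so I eased off before letting go.
- **Red key:** pressed fully down. It went harder than needed, with 64 N at the fingertips.
- **Right-hand dial:** turned 33° clockwise.
- **Yellow bar:** held down for about 1.5 s. The force read 76, 24 and 35 N at the three times I checked; I did not read it in between.
- **Green key:** pressed fully down at 38 N, after letting the bar up.

**Last checks**
- **Dial:** the close-up after turning put its line 0.2° from the orange mark by line fit and -2.0° by centroid; the limit is 7.4°. In the final picture it still points at the mark.
- **Desk:** the final overhead and scene pictures show the headset lying within the pad. I saw no sign that anything else had moved, and the arm was clear of everything. I judged this by eye.
- **Keys:** I never saw the key travel directly. The presses are inferred from the measured force and fingertip height.

No check failed, but tool position drifted by up to about 10 mm between steps, and I corrected it before each contact. The two cameras placed the pad's centre about 6–7 mm apart, so the headset's position on the pad is known only to about that.

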